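# Stack the culture dishes and hold the incubator lid at its pointer

## Task

Stack the three small culture dishes flat and centred on the round steel carrier plate, the largest at the bottom, then the medium, then the smallest on top, setting each down rather than dropping it and leaving the other things on the bench alone. Then lift the incubator's lid until it lies in line with the pointer arm beside it, without shifting the pointer, so that I can put the plate in. Nothing else holds the lid up and it falls shut by itself: finish while still holding it with the gripper's fingers at the pointer, and do not let go.

Things in the scene. Friction and masses are not known exactly. Their poses are not given: they have to be found in the camera images.
- plate: round plain steel carrier plate, 120 mm across, 10 mm high, fixed to the bench; origin at the centre of its underside, z up
- plate_top (a point): centre of the plate's flat top face, 10 mm above the bench
- dish_large: sealed round culture dish of clear plastic with a tan filling, the largest of the three: a flat disc 64 mm across and 16 mm high, 45 g give or take 30 %, loose; stands flat on the bench; origin at the centre of its underside, z up; its top and bottom are flat
- dish_medium: sealed round culture dish of clear plastic with a tan filling, the middle one of the three: a flat disc 52 mm across and 16 mm high, 32 g give or take 30 %, loose; stands flat on the bench; origin at the centre of its underside, z up; its top and bottom are flat
- dish_small: sealed round culture dish of clear plastic with a tan filling, the smallest of the three: a flat disc 40 mm across and 16 mm high, 22 g give or take 30 %, loose; stands flat on the bench; origin at the centre of its underside, z up; its top and bottom are flat
- incubator: white bench-top incubator box, 180 mm deep (x) by 200 mm wide (y) by 110 mm high without its lid, fixed to the bench; origin at the centre of its underside; its x axis points from the front (lid bar side) to the hinge side, away from the robot, y along the hinge, z up
- lid (a joint): angle of the incubator's lid in rad: 0 lying shut (level), growing as the front edge swings up, stop at 1.3. The lid is a white slab 180 mm by 200 mm by 12 mm, 0.45 kg give or take 20 %, hinged along the box's far top edge; the hinge is free, so the lid falls shut from any angle unless held (about 2 N upward at the bar lifts it)
- lid_bar (a point): middle of the lid's lifting bar: a round steel bar 12 mm thick, 80 mm clear between its two side arms, parallel to the hinge, 228 mm from the hinge line, standing 48 mm clear in front of the lid's front edge (bar centre to edge) and, when shut, 116 mm above the bench with nothing under it. Turns with the lid: x runs along the lid from the bar to the hinge, y along the bar
- lid_hinge (a point): middle of the lid's hinge line, 90 mm behind the middle of the box and 116 mm above the bench; axes as the incubator's
- pointer (a joint): angle at which the pointer arm is set, in rad on the lid's scale (0 level, growing upward): the lid is in line with the pointer when the lid's angle equals this. Set stiffly beforehand between 0.5 and 0.95 and not to be changed. The pointer is a dark steel strip 200 mm long on the lid's hinge axis, 116 mm to the -y side (the robot's right) of the lid's middle, with a diamond-shaped tip, in front of a curved aluminium rod
- pointer_tip (a point): end of the pointer's diamond tip, 210 mm from the hinge axis; x runs along the pointer from the tip to the hinge
- big_dish: bystander: a large culture dish, 90 mm across, 18 mm high; origin at the centre of its underside
- jar: bystander: small amber jar with a black cap, 38 mm across, 45 mm high; origin at the centre of its underside
- stopper: bystander: red-brown rubber stopper, 30 mm across, 30 mm high; origin at the centre of its underside
- forceps: bystander: steel forceps lying flat, 120 mm long along their x axis, 3 mm high; origin at the middle of the underside
Mind the look-alikes: they are no part of the job. What is shaped like the plate but pink or red is not meant.

How it is judged:
By the outcome, as a careful person would: the job done as asked, in the order asked, and still so for the second after the job is handed in, while the arm keeps its last pose, push and grip.
It also fails if it takes over 72 s, if anything falls off the work surface, if the arm or the gripper's body presses on something with over 40 N, if the wrist force passes 120 N, or if a joint passes its speed limit or range.

## Robot

A 7-joint arm with a two-finger parallel gripper is mounted at the origin on the work surface. World frame = base frame: x ahead of the robot, y to its left, z up, the work surface at z = 0. Lengths are in m, angles in degrees, forces in N, time in s.
With the tool pointing down it reaches from about 0.425 to 0.875 m from the base axis. Payload 4.7 kg.
Tool frame: the origin (TCP) lies at the very end of the fingers, on their centre line; the grasp point (between the pads) lies 19 mm behind it; z points along the fingers, x is the direction in which the jaws open and shut, and the axes are right-handed (so a half turn about z gives the same grasp; the last joint's range is limited). The gripper opens to 87 mm and grips with 3 to 60 N. Pads are 19 mm wide; open, the fingers measure 117 mm over their backs; the gripper's body (75 mm by 190 mm) begins 51 mm behind the grasp point.
Start: joints at [-67.546, 18.392, -4.016, 83.108, 1.295, 78.541, -3.26], TCP at [0.24, 0.604, 0.223] pointing down, gripper open.
Joint ranges: [-163.93, 163.93], [-17.29, 119.83], [-79.2, 71.16], [3.27, 140.29], [-89.18, 269.18], [5.43, 117.66], [-154.24, 154.24]. Speed limits (degrees/s): [147.25, 147.25, 180, 180, 180, 180, 180].

## Interface

Orientations are given as [roll, pitch, yaw] about the fixed x, y, z axes, in that order (R = Rz(yaw) Ry(pitch) Rx(roll)).
In Python, from cell import sensors, vision, env gives the robot as it stands.
- The arm moves only by the shell command python3 -m inch 'ROWS' [OPENING] [FORCE]. ROWS is a JSON object of lists of equal length, an entry for each row: "dp": the shift along the tool's x, y, z in m, a list of three; "turn": the turn about the tool's z in degrees. A call has 1 to 8 rows; each row shifts and turns the commanded pose from where the row before left it, along the tool's axes as they then stand; what a row does not reach is not made up. A row lasts 1/8 s, in which the tool goes at most 62.5 mm and 10.7 degrees, less where a joint would pass 70% of its speed; a pose out of reach is approached as far as the arm can. A call is refused whole if a number of a shift passes 0.0625 or a number of a turn 10.7, either way. A call with a gripper value outside its range is refused whole. OPENING is the closure, from -1 (fully open) to 1 (shut), set as the call begins (- or left out, the last holds). The fingers move at their own pace and stop on an object; FORCE is the grip in N (left out, the last holds). Time passes only in rows, so rows that do not move let the fingers close. It gives the time, the measured TCP pose, the force and the opening at its end, in the units of the state.
- sensors.get_obs(): the state, without advancing time (a new reading comes with each control period).
- vision.read_camera(name): name is "scene" or "top" or "wrist"; returns the picture (384x512x3 uint8, blue, green, red); there is no depth.
- vision.get_calibration(name): a dict with "K" (3x3 intrinsics, pixels), "pose" (4x4, takes a point from camera to world coordinates). Camera axes: x right, y down, z forward; pixel columns grow to the right and rows downward; lengths in m; the calibration is good to about 2 mm. The wrist camera is an equidistant fisheye: a pixel r from the principal point sees the ray r / f radians off the axis. A picture is of the moment at which its call begins: read the wrist's pose just before it. get_calibration takes no time and is no camera call; for the wrist camera it gives the pose at the moment of the call.
- env.sign_off(): hands the job in, once; it reports no verdict.
The state is a dict: "time_s": time; "qpos": joint angles; "joint_velocities": joint speeds; "effort": joint torques, N m; "tool_pos": TCP position; "tool_rot": TCP orientation; "force": force on the tool from outside, world axes, zero at the start; "wrist_torque": the same for the moment, N m; "grip_width": finger opening in m.
Only numpy, scipy, OpenCV 4.12 (cv2) and the standard library are available. Lean on these libraries where they do the work, as an engineer would, in place of code of your own. Each camera call takes 0.05 s, during which the arm holds its last target.

## Working session

There is one attempt and no reset: what is moved stays moved. The work goes in short steps, Python scripts to look and compute and a shell command to move; the robot and the scene stay as the last step left them, time stands still between calls to the robot, and variables do not carry over. Pictures are saved under pics/ and viewed, and the job is handed in when it is done.

```bash
mkdir -p pics; ls; python3 - <<'E'
from cell import sensors, vision, env
import cv2
o=sensors.get_obs(); print(o)
for n in ("scene","top","wrist"):
    im=vision.read_camera(n); cv2.imwrite(f"pics/{n}0.png",im)
    c=vision.get_calibration(n); print(n,c["K"],c["pose"])
E
```

```text
pics
{'time_s': 0.0, 'qpos': array([-67.54644569,  18.44050555,  -4.0141536 ,  83.17669276,
         1.29581861,  78.54201834,  -3.25966765]), 'joint_velocities': array([ 0.06072342, -0.04803899,  0.02415514, -0.036462  , -0.01791266,
       -0.02639135, -0.03566452]), 'effort': array([ 2.70492337e-04, -4.91297328e+01, -4.03658794e-01, -3.12519264e+01,
       -6.37376332e-02,  4.42310655e-02,  1.81386049e-04]), 'tool_pos': array([0.23961693, 0.60360051, 0.22142928]), 'tool_rot': array([1.79992858e+02, 1.13928641e-01, 6.83554162e+01]), 'force': array([ 0.11324325, -0.31637083,  0.15172512]), 'wrist_torque': array([ 0.01218414, -0.00500835, -0.00503028]), 'grip_width': 0.08676850273792078}
scene [[381.27893042   0.         259.04089617]
 [  0.         381.27893042 191.00058924]
 [  0.           0.           1.        ]] [[-0.75829533  0.40272285 -0.51264267  1.02654179]
 [ 0.6516103   0.44433703 -0.61479153  0.70803446]
 [-0.01980448 -0.80023678 -0.59935705  0.70880943]
 [ 0.          0.          0.          1.        ]]
top [[411.19713603   0.         256.9106318 ]
 [  0.         411.19713603 195.44334113]
 [  0.           0.           1.        ]] [[ 0.01760341 -0.99272997  0.1190686   0.35691023]
 [-0.99982723 -0.01818877 -0.00383114  0.06233522]
 [ 0.005969   -0.11898058 -0.99287864  1.27167002]
 [ 0.          0.          0.          1.        ]]
wrist [[297.31863964   0.         252.28183447]
 [  0.         297.31863964 188.23875314]
 [  0.           0.           1.        ]] [[ 0.37021275  0.89843261  0.23613844  0.17509852]
 [ 0.92894594 -0.35766813 -0.0955665   0.6299529 ]
 [-0.00140087  0.25473978 -0.96700863  0.38474026]
 [ 0.          0.          0.          1.        ]]
```

View pics/scene0.png

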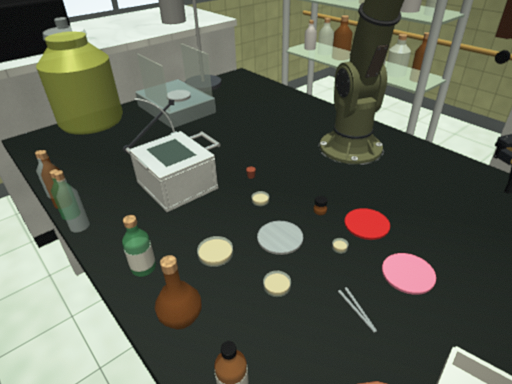

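View pics/top0.png

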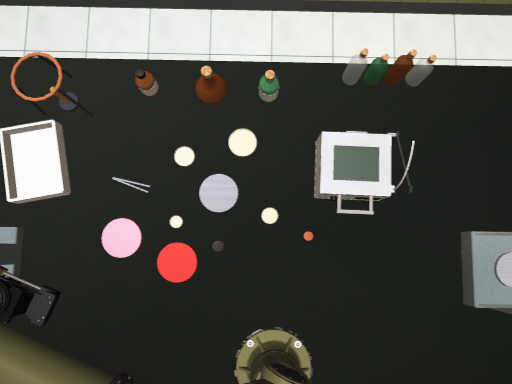

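View pics/wrist0.png

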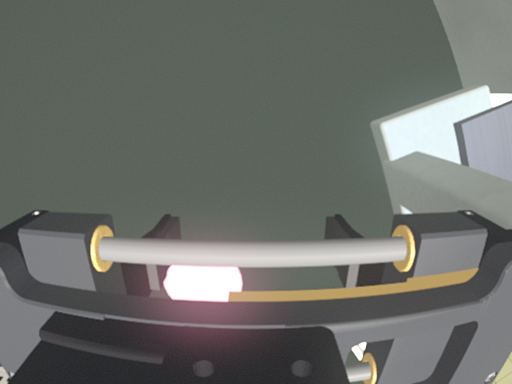

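The top view shows the plain grey plate at (218,193), with pink (121,238) and red (177,262) look-alikes. There are four tan dishes, at (242,142), (184,156), (270,215) and (176,222). The incubator is at (355,165) with its bar at the bottom (355,211) and the pointer on its right, at (403,160). Next I'll measure these.

```bash
cat > h.py <<'E'
import numpy as np, cv2
from cell import sensors, vision, env
def ray(n,uv,c=None):
    c=c or vision.get_calibration(n);K=c["K"];P=c["pose"]
    uv=np.atleast_2d(np.asarray(uv,float))
    d=np.c_[(uv[:,0]-K[0,2])/K[0,0],(uv[:,1]-K[1,2])/K[1,1],np.ones(len(uv))]
    if n=="wrist":
        th=np.hypot(d[:,0],d[:,1]); s=np.where(th>1e-9,np.sin(th)/np.maximum(th,1e-9),1)
        d=np.c_[d[:,0]*s,d[:,1]*s,np.cos(th)]
    return P[:3,3],d@P[:3,:3].T
def plane(n,uv,z,c=None):
    o,d=ray(n,uv,c); return o+d*((z-o[2])/d[:,2])[:,None]
def proj(n,X,c=None):
    c=c or vision.get_calibration(n);K=c["K"];P=c["pose"]
    p=(np.atleast_2d(X)-P[:3,3])@P[:3,:3]; q=p[:,:2]/p[:,2:]
    return q*[K[0,0],K[1,1]]+[K[0,2],K[1,2]]
def blobs(im,lo,hi,amin=30,amax=5000):
    hsv=cv2.cvtColor(im,cv2.COLOR_BGR2HSV); m=cv2.inRange(hsv,np.array(lo),np.array(hi))
    cs,_=cv2.findContours(m,cv2.RETR_EXTERNAL,cv2.CHAIN_APPROX_NONE)
    return [c[:,0,:].astype(float) for c in cs if amin<cv2.contourArea(c)<amax]
E
python3 - <<'E'
from h import *
for n in("top","scene"):
    im=cv2.imread(f"pics/{n}0.png")
    for nm,lo,hi,z in (("tan",(15,25,150),(35,120,255),.016),("grey",(80,5,120),(130,50,230),.010)):
        for c in blobs(im,lo,hi):
            p=plane(n,c,z)[:,:2].astype(np.float32)
            (x,y),(a,b),_=cv2.fitEllipse(p)
            print(n,nm,c.mean(0).round(),np.round([x,y,a,b],4))
big=[("top",(100,90,320,290)),("scene",(150,140,370,320))]
for n,(a,b,c,d) in big:
    im=cv2.imread(f"pics/{n}0.png")[b:d,a:c]; cv2.imwrite(f"pics/{n}_crop.png",cv2.resize(im,None,fx=3,fy=3)[:600])
im=cv2.imread("pics/top0.png")[110:230,300:430]; cv2.imwrite("pics/inc_top.png",cv2.resize(im,None,fx=5,fy=5,interpolation=cv2.INTER_CUBIC))
im=cv2.imread("pics/scene0.png")[85:215,110:240]; cv2.imwrite("pics/inc_scene.png",cv2.resize(im,None,fx=4.6,fy=4.6,interpolation=cv2.INTER_CUBIC))
E
```

```text
top tan [269. 215.] [0.4471 0.0186 0.0468 0.0487]
top tan [243. 142.] [0.6743 0.106  0.0843 0.0856]
top grey [  8. 267.] [0.2745 0.8044 0.0214 0.0364]
top grey [495. 269.] [ 0.3015 -0.6566  0.1146  0.278 ]
top grey [  7. 235.] [0.373  0.8148 0.0503 0.0554]
top grey [133. 184.] [0.5169 0.3744 0.0181 0.2436]
top grey [218. 193.] [0.5153 0.1774 0.1169 0.1182]
scene tan [277. 283.] [0.6321 0.2899 0.0561 0.0577]
scene tan [168. 261.] [0.7865 0.065  0.0359 0.0381]
scene tan [137. 262.] [0.8441 0.0152 0.0288 0.0659]
scene tan [340. 245.] [0.43   0.3068 0.032  0.0333]
scene tan [215. 250.] [0.6786 0.1106 0.0815 0.0832]
scene tan [129. 219.] [ 0.7876 -0.1478  0.0323  0.0339]
scene tan [260. 198.] [0.4534 0.0233 0.0445 0.0452]
scene tan [ 56. 172.] [ 0.8652 -0.5347  0.0251  0.0458]
scene tan [415.  76.] [-0.7681 -0.2108  0.0295  0.1695]
scene tan [70. 61.] [ 0.4233 -1.691   0.0451  0.5353]
scene tan [340.  54.] [-0.7708 -0.6888  0.0952  0.1984]
scene grey [187. 101.] [ 0.2209 -0.7525  0.0846  0.2017]
```

View pics/top_crop.png

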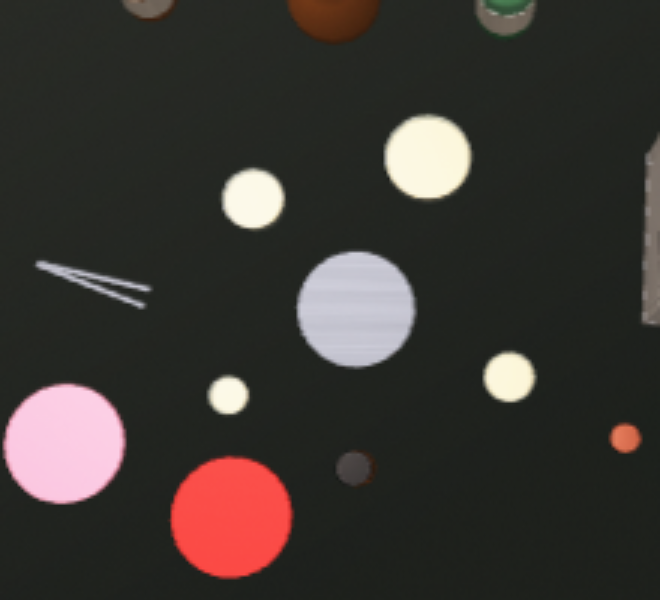

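View pics/scene_crop.png

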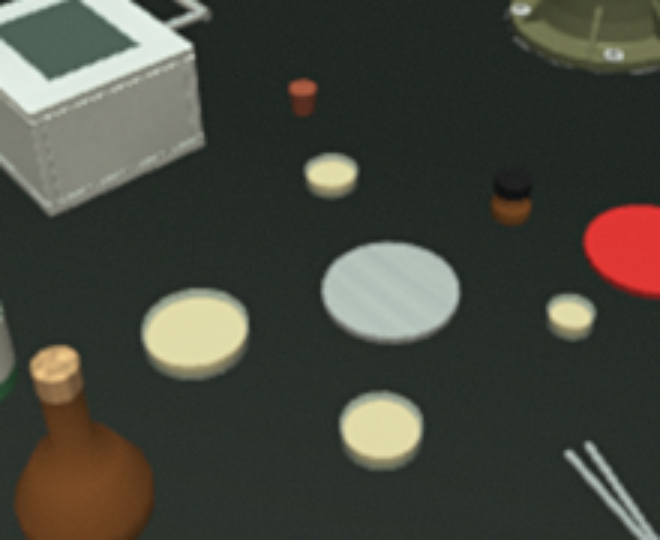

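View pics/inc_top.png

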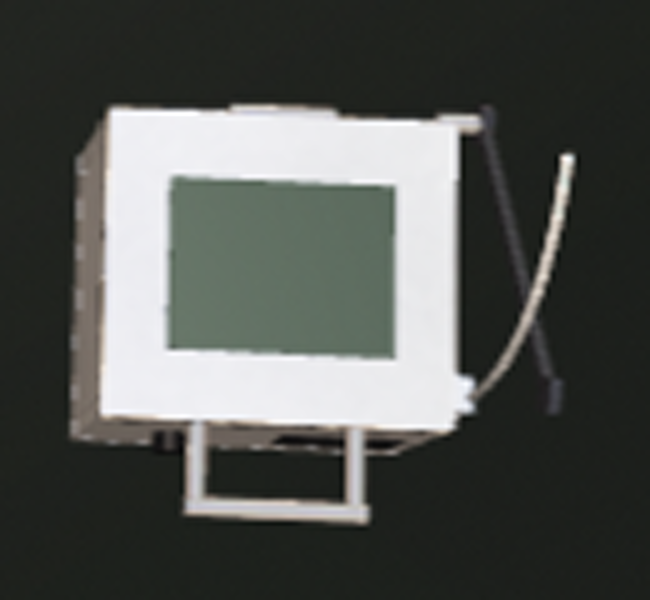

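View pics/inc_scene.png

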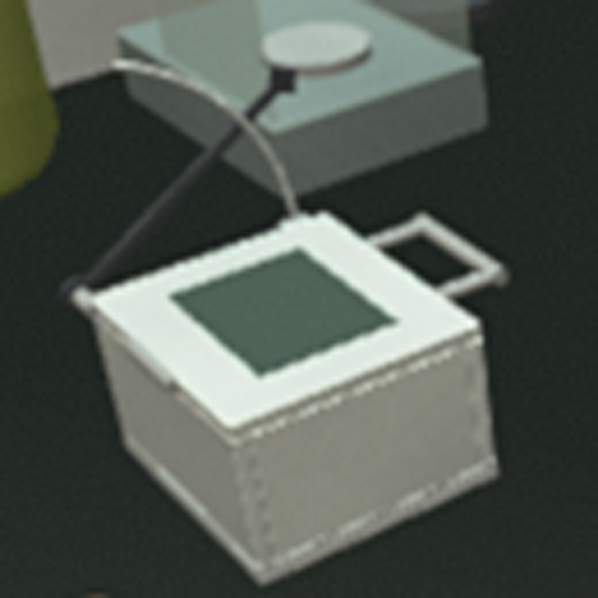

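```bash
python3 - <<'E'
from h import *
for n in("top","scene"):
    im=cv2.imread(f"pics/{n}0.png")
    for nm,lo,hi,z in (("tan",(12,12,150),(40,140,255),.016),("dim",(60,3,80),(130,60,240),.010)):
        for c in blobs(im,lo,hi):
            p=plane(n,c,z)[:,:2].astype(np.float32)
            (x,y),(a,b),_=cv2.fitEllipse(p)
            if .3<x<.9 and -.2<y<.45 and b/a<1.3: print(n,nm,c.mean(0).round(),np.round([x,y,a,b],4))
E
```

```text
top tan [176. 221.] [0.4233 0.3034 0.035  0.0371]
top tan [269. 215.] [0.4471 0.0186 0.0468 0.0487]
top tan [184. 156.] [0.6274 0.2866 0.0597 0.0605]
top tan [242. 142.] [0.675  0.1067 0.0853 0.087 ]
top tan [269.  74.] [0.8987 0.0243 0.0274 0.0296]
top dim [218. 193.] [0.5152 0.1773 0.1178 0.1205]
scene tan [277. 283.] [0.6319 0.2897 0.0564 0.0586]
scene tan [168. 261.] [0.7865 0.065  0.0359 0.0381]
scene tan [340. 244.] [0.4296 0.3067 0.0328 0.0347]
scene tan [215. 250.] [0.6782 0.11   0.0828 0.0837]
scene tan [260. 197.] [0.4528 0.023  0.045  0.0469]
scene dim [280. 236.] [0.5155 0.1762 0.1188 0.1205]
```

The labels below come from the top-view sizes, with about 3 mm of edge loss added back:

| Item | Top pixel | World x, y (m) | Size |
|---|---|---|---|
| dish_large | (184,156) | (.627, .287) | ≈63 mm |
| dish_medium | (270,215) | (.447, .019) | ≈52 mm |
| dish_small | (176,222) | (.423, .303) | ≈40 mm |
| big_dish (bystander) | (242,142) | – | ≈90 mm |
| plate (the only plain grey one) | (218,193) | (.515, .177) | 120 mm |

The scene-view dish fits are biased because they follow the filling, which sits below the clear rim, so I'll refine the dishes with the wrist camera. Next comes the incubator pose and the pointer.

```bash
python3 - <<'E'
from h import *
im=cv2.imread("pics/top0.png")[125:220,365:420]; cv2.imwrite("pics/ptr_top.png",cv2.resize(im,None,fx=6,fy=6,interpolation=cv2.INTER_CUBIC)*1)
im=cv2.imread("pics/scene0.png")[90:160,115:190]; im=cv2.convertScaleAbs(im,alpha=1.5);cv2.imwrite("pics/ptr_scene.png",cv2.resize(im,None,fx=8,fy=8,interpolation=cv2.INTER_CUBIC))
t=lambda u,v:((u+.5)/5+300-.5,(v+.5)/5+110-.5)
c=np.array([t(98,418),t(455,430),t(460,127),t(107,107)])
P=plane("top",c,.122); print(P.round(4))
print(np.linalg.norm(P-np.roll(P,-1,0),axis=1))
print("bar", plane("top",[t(277,513)],.122))
b=plane("top",[t(205,508),t(347,515)],.122);print(b)
# lid white: rect
g=cv2.imread("pics/top0.png")[110:230,300:430]
m=cv2.inRange(g,np.array([200]*3),np.array([255]*3)); m=cv2.morphologyEx(m,cv2.MORPH_CLOSE,np.ones((3,3)))
cs,_=cv2.findContours(m,cv2.RETR_EXTERNAL,cv2.CHAIN_APPROX_NONE); k=max(cs,key=cv2.contourArea)[:,0]+[300,110]
w=plane("top",k,.122)[:,:2].astype(np.float32); print(cv2.minAreaRect(w))
E
```

```text
[[ 0.5044 -0.1176  0.122 ]
 [ 0.5012 -0.3192  0.122 ]
 [ 0.6767 -0.3258  0.122 ]
 [ 0.6846 -0.1229  0.122 ]]
[0.201619   0.17556689 0.20307987 0.18027525]
bar [[ 0.4524713 -0.21816    0.122    ]]
[[ 0.45455369 -0.17772481  0.122     ]
 [ 0.45205691 -0.25748968  0.122     ]]
((0.5931516885757446, -0.22487223148345947), (0.20680423080921173, 0.17915022373199463), 88.54289245605469)
```

View pics/ptr_top.png

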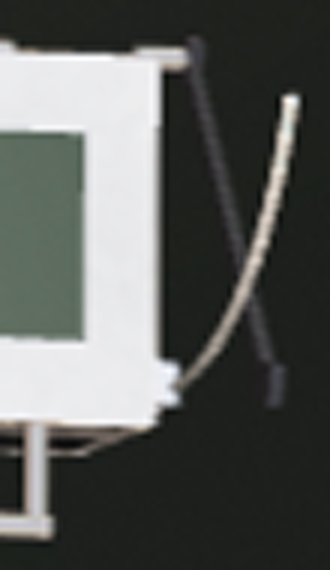

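View pics/ptr_scene.png

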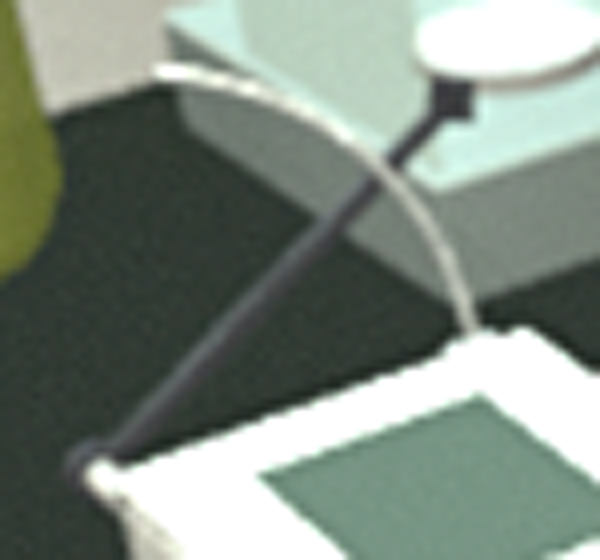

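The pointer runs from its pivot at top crop (193,52) and scene crop (88,460) to its diamond tip at top (275,385) and scene (453,98). I'll intersect those rays with the pointer's plane and also cross the two views.

```bash
python3 - <<'E'
from h import *
psi=np.deg2rad(-1.5); ex=np.array([np.cos(psi),np.sin(psi),0]); ey=np.array([-np.sin(psi),np.cos(psi),0])
H=np.array([.681,-.224,.116])
tt=lambda u,v:((u+.5)/6+365-.5,(v+.5)/6+125-.5); ts=lambda u,v:((u+.5)/8+115-.5,(v+.5)/8+90-.5)
A={"top":[tt(193,52),tt(232,220),tt(265,350),tt(275,385),tt(274,407)],"scene":[ts(88,460),ts(210,338),ts(320,232),ts(400,150),ts(453,98),ts(460,76)]}
for n,p in A.items():
    o,d=ray(n,p)
    X=o+d*(((H-.116*ey-o)@ey)/(d@ey))[:,None]
    r=X-H; 
    for q in r: 
        f=-(q@ex); print(n,q.round(3),"front",f.round(4),"up",q[2].round(4),"ang",np.degrees(np.arctan2(q[2],f)).round(2),"r",np.hypot(f,q[2]).round(4))
def tri(a,b):
    o1,d1=ray("top",[a]);o2,d2=ray("scene",[b]);d1=d1[0]/np.linalg.norm(d1);d2=d2[0]/np.linalg.norm(d2)
    t=np.linalg.lstsq(np.c_[d1,-d2],o2-o1,rcond=None)[0]; p,q=o1+d1*t[0],o2+d2*t[1]; return (p+q)/2,np.linalg.norm(p-q)
c=tri(A["top"][0],A["scene"][0]);t=tri(A["top"][3],A["scene"][4]); print(c,t); v=c[0]-t[0];print("len",np.linalg.norm(v),"ang",np.degrees(np.arctan2(-v[2],np.hypot(v[0],v[1]))),"yaw",np.degrees(np.arctan2(v[1],v[0])))
E
```

```text
top [ 0.001 -0.116  0.008] front -0.0036 up 0.008 ang 114.21 r 0.0088
top [-0.092 -0.114  0.06 ] front 0.0889 up 0.0603 ang 34.13 r 0.1074
top [-0.157 -0.112  0.1  ] front 0.1545 up 0.1003 ang 32.99 r 0.1842
top [-0.174 -0.111  0.112] front 0.1714 up 0.1118 ang 33.11 r 0.2046
top [-0.184 -0.111  0.111] front 0.1808 up 0.1106 ang 31.47 r 0.2119
scene [ 0.001 -0.116  0.006] front -0.0044 up 0.0065 ang 124.46 r 0.0078
scene [-0.056 -0.115  0.039] front 0.0532 up 0.0387 ang 36.04 r 0.0658
scene [-0.109 -0.113  0.067] front 0.1056 up 0.0666 ang 32.25 r 0.1248
scene [-0.148 -0.112  0.089] front 0.1446 up 0.0891 ang 31.66 r 0.1699
scene [-0.173 -0.111  0.103] front 0.1705 up 0.1033 ang 31.21 r 0.1993
scene [-0.178 -0.111  0.111] front 0.175 up 0.1111 ang 32.43 r 0.2073
(array([ 0.68214127, -0.34075658,  0.12205352]), np.float64(4.982043699666305e-05)) (array([ 0.50714825, -0.33837933,  0.2184747 ]), np.float64(0.001957412358630861))
len 0.1998130374117009 ang 28.85253661401397 yaw -0.7783078257137804
```

```bash
cat >> h.py <<'E'
from scipy.spatial.transform import Rotation as Ro
def go(T,vmax=.055):
    o=sensors.get_obs(); R=Ro.from_euler("xyz",o["tool_rot"],degrees=True).as_matrix()
    d=R.T@(np.array(T)-o["tool_pos"]); n=int(np.ceil(np.abs(d).max()/vmax))
    print("t",round(o["time_s"],2),"pos",o["tool_pos"].round(4),"rot",o["tool_rot"].round(2),"F",o["force"].round(1),"w",round(o["grip_width"],4)); print("dp",d.round(4),"n",n,"per",(d/n).round(4))
E
python3 - <<'E'
from h import *
go([.6274,.2866,.16])
E
```

```text
t 0.15 pos [0.2397 0.6038 0.2217] rot [1.800e+02 9.000e-02 6.836e+01] F [-0.1  0.  -0.8] w 0.0871
dp [-0.1517  0.4774  0.062 ] n 9 per [-0.0169  0.053   0.0069]
```

```bash
python3 -m inch '{"dp":[[-0.0169,0.053,0.0069],[-0.0169,0.053,0.0069],[-0.0169,0.053,0.0069],[-0.0169,0.053,0.0069],[-0.0169,0.053,0.0069],[-0.0169,0.053,0.0069],[-0.0169,0.053,0.0069],[-0.0169,0.053,0.0069]],"turn":[0,0,0,0,0,0,0,0]}' -1; python3 -m inch '{"dp":[[-0.0169,0.053,0.0069],[0,0,0]],"turn":[0,0]}'; python3 - <<'E'
from h import *
c=vision.get_calibration("wrist")
im=vision.read_camera("wrist"); cv2.imwrite("pics/w1.png",im); np.save("w1.npy",np.array([c["K"].tolist(),c["pose"].tolist()],dtype=object),allow_pickle=True)
go([.6274,.2866,.05]); go([.6274,.2866,.003])
E
```

```text
time_s: 1.15
tool_pos: [0.5851, 0.3209, 0.1669]
tool_rot: [-180.0, 0.0, 68.4]
force: [-0.2, -0.3, -0.6]
grip_width: 0.0871
time_s: 1.4
tool_pos: [0.6307, 0.2796, 0.1589]
tool_rot: [179.9, 0.2, 67.8]
force: [0.3, -0.4, -0.7]
grip_width: 0.0871
t 1.45 pos [0.6284 0.2835 0.1593] rot [-1.7999e+02  1.3000e-01  6.8050e+01] F [ 0.  -0.4  0.4] w 0.0871
dp [ 0.0027 -0.0021  0.1093] n 2 per [ 0.0014 -0.001   0.0546]
t 1.45 pos [0.6284 0.2835 0.1593] rot [-1.7999e+02  1.3000e-01  6.8050e+01] F [ 0.  -0.4  0.4] w 0.0871
dp [ 0.0028 -0.0021  0.1563] n 3 per [ 0.0009 -0.0007  0.0521]
```

View pics/w1.png

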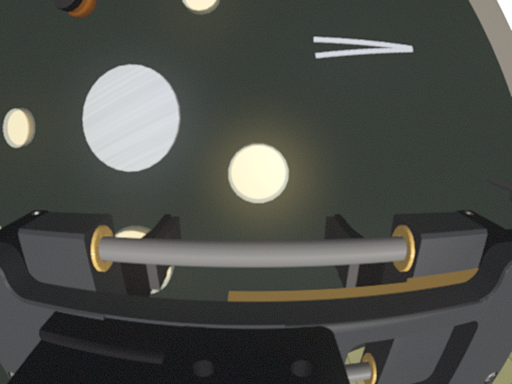

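The wrist view shows the large dish at (258,173), the plate at (131,117), part of the medium dish at (18,128) and forceps at (365,47). I'll measure the large dish and the plate from this view.

```bash
python3 - <<'E'
from h import *
a=np.load("w1.npy",allow_pickle=True); c={"K":np.array(a[0],float),"pose":np.array(a[1],float)}
im=cv2.imread("pics/w1.png")
m=cv2.inRange(im,np.array([130,130,130]),np.array([255]*3))
cs,_=cv2.findContours(m,cv2.RETR_EXTERNAL,cv2.CHAIN_APPROX_NONE)
for k in cs:
    if cv2.contourArea(k)<300: continue
    k=k[:,0].astype(float); u=k.mean(0)
    if u[1]>210: continue
    z=.010 if u[0]<190 and u[0]>60 else .016
    p=plane("wrist",k,z,c)[:,:2].astype(np.float32); print(u.round(),np.round(sum([list(q) if not np.isscalar(q) else [q] for q in cv2.fitEllipse(p)],[]),4))
E
```

```text
[258. 173.] [6.284000e-01 2.866000e-01 6.310000e-02 6.330000e-02 1.571905e+02]
[ 16. 128.] [4.481000e-01 1.900000e-02 5.060000e-02 5.300000e-02 1.530847e+02]
[131. 118.] [5.157000e-01 1.768000e-01 1.201000e-01 1.208000e-01 1.559244e+02]
[357.  47.] [5.358000e-01 4.240000e-01 1.870000e-02 1.378000e-01 1.634791e+02]
[496.  33.] [5.71600e-01 6.55900e-01 5.18000e-02 1.28400e-01 9.69361e+01]
```

The wrist and top views agree within about 1 mm, and the large dish measures 63 mm against 64 mm stated, with the plate at 120 mm. Descending to the large dish.

```bash
python3 -m inch '{"dp":[[0.003,-0.002,0.05],[0,0,0.05],[0,0,0],[0,0,0]],"turn":[0,0,0,0]}'; python3 - <<'E'
from h import *
go([.6281,.2866,.003])
E
```

```text
time_s: 1.95
tool_pos: [0.6268, 0.2919, 0.0625]
tool_rot: [179.9, -0.1, 68.4]
force: [0.0, -0.3, 1.6]
grip_width: 0.0869
t 1.95 pos [0.6268 0.2919 0.0625] rot [ 1.7993e+02 -1.3000e-01  6.8440e+01] F [ 0.  -0.3  1.6] w 0.0869
dp [-0.0046  0.0031  0.0595] n 2 per [-0.0023  0.0016  0.0298]
```

```bash
python3 -m inch '{"dp":[[-0.004,0.0028,0.03],[0,0,0.01],[0,0,0],[0,0,0]],"turn":[0,0,0,0]}'; python3 - <<'E'
from h import *
go([.6281,.2866,.003])
E
```

```text
time_s: 2.45
tool_pos: [0.6284, 0.2865, 0.0223]
tool_rot: [179.9, -0.1, 68.4]
force: [-0.5, 0.3, -0.7]
grip_width: 0.0873
t 2.45 pos [0.6284 0.2865 0.0223] rot [ 1.7991e+02 -1.3000e-01  6.8370e+01] F [-0.5  0.3 -0.7] w 0.0873
dp [-0.     -0.0004  0.0193] n 1 per [-0.     -0.0004  0.0193]
```

```bash
python3 -m inch '{"dp":[[0,0,0.010],[0,0,0.0085],[0,0,0]],"turn":[0,0,0]}'; python3 -m inch '{"dp":[[0,0,0],[0,0,0],[0,0,0],[0,0,0]],"turn":[0,0,0,0]}' 1 15;  python3 - <<'E'
from h import *
go([.5155,.1770,.06])
E
```

```text
time_s: 2.82
tool_pos: [0.627, 0.2855, 0.0012]
tool_rot: [-180.0, 0.0, 68.4]
force: [0.2, 0.6, 0.1]
grip_width: 0.0871
time_s: 3.32
tool_pos: [0.6275, 0.2856, 0.0021]
tool_rot: [180.0, -0.0, 68.4]
force: [0.5, 0.4, -0.4]
grip_width: 0.0634
t 3.33 pos [0.6275 0.2856 0.0021] rot [ 1.7999e+02 -1.0000e-02  6.8350e+01] F [ 0.5  0.4 -0.4] w 0.0634
dp [-0.1423 -0.064  -0.058 ] n 3 per [-0.0474 -0.0213 -0.0193]
```

```bash
python3 -m inch '{"dp":[[0,0,-0.02],[0,0,-0.03],[-0.0474,-0.0213,0],[-0.0474,-0.0213,0],[-0.0475,-0.0214,0],[0,0,0],[0,0,0],[0,0,0]],"turn":[0,0,0,0,0,0,0,0]}'; python3 - <<'E'
from h import *
go([.5155,.1770,.0121])
E
```

```text
time_s: 4.32
tool_pos: [0.5169, 0.1784, 0.053]
tool_rot: [179.9, -0.1, 68.4]
force: [0.1, 0.4, 0.4]
grip_width: 0.0638
t 4.33 pos [0.5169 0.1784 0.053 ] rot [ 1.7991e+02 -1.1000e-01  6.8420e+01] F [0.1 0.4 0.4] w 0.0638
dp [-0.0019 -0.0009  0.0409] n 1 per [-0.0019 -0.0009  0.0409]
```

```bash
python3 -m inch '{"dp":[[-0.0015,-0.0008,0.018],[0,0,0.016],[0,0,0],[0,0,0]],"turn":[0,0,0,0]}'; python3 - <<'E'
from h import *
go([.5155,.1770,.0121])
E
```

```text
time_s: 4.82
tool_pos: [0.5142, 0.1758, 0.0176]
tool_rot: [-180.0, 0.0, 68.4]
force: [0.5, -0.4, 0.4]
grip_width: 0.0635
t 4.83 pos [0.5142 0.1758 0.0176] rot [-1.7998e+02  3.0000e-02  6.8360e+01] F [ 0.5 -0.4  0.4] w 0.0635
dp [0.0016 0.0008 0.0055] n 1 per [0.0016 0.0008 0.0055]
```

```bash
python3 -m inch '{"dp":[[0.0006,0.0002,0.002],[0,0,0.0015],[0,0,0]],"turn":[0,0,0]}';python3 -m inch '{"dp":[[0,0,0.001],[0,0,0.001],[0,0,0]],"turn":[0,0,0]}'; python3 - <<'E'
from h import *
go([.5155,.1770,.0121])
E
```

```text
time_s: 5.2
tool_pos: [0.5146, 0.1764, 0.0146]
tool_rot: [180.0, -0.0, 68.4]
force: [-0.4, -0.8, -0.9]
grip_width: 0.0634
time_s: 5.58
tool_pos: [0.5145, 0.1763, 0.0124]
tool_rot: [-180.0, 0.0, 68.4]
force: [-0.5, -1.4, 0.3]
grip_width: 0.0632
t 5.58 pos [0.5145 0.1763 0.0124] rot [-180.      0.     68.35] F [-0.5 -1.4  0.3] w 0.0632
dp [0.001  0.0007 0.0003] n 1 per [0.001  0.0007 0.0003]
```

Still about 1 mm off centre and nearly in contact. I'll nudge it, then step down until the force shows contact.

```bash
python3 -m inch '{"dp":[[0.001,0.0007,0],[0,0,0.0005],[0,0,0]],"turn":[0,0,0]}';python3 -m inch '{"dp":[[0,0,0.0007],[0,0,0],[0,0,0]],"turn":[0,0,0]}'
```

```text
time_s: 5.95
tool_pos: [0.5157, 0.1771, 0.012]
tool_rot: [180.0, -0.0, 68.4]
force: [0.1, 0.1, -0.2]
grip_width: 0.0633
time_s: 6.32
tool_pos: [0.5157, 0.1771, 0.0119]
tool_rot: [180.0, -0.0, 68.4]
force: [-2.4, -1.7, 4.9]
grip_width: 0.0641
```

Contact shows as a 5 N upward force with z stopped. Releasing and lifting.

```bash
python3 -m inch '{"dp":[[0,0,-0.0005],[0,0,0],[0,0,0],[0,0,-0.02],[0,0,-0.05],[0,0,-0.05],[0,0,0],[0,0,0]],"turn":[0,0,0,0,0,0,0,0]}' -1;  python3 - <<'E'
from h import *
c=vision.get_calibration("wrist")
im=vision.read_camera("wrist"); cv2.imwrite("pics/w2.png",im)
im=vision.read_camera("top"); cv2.imwrite("pics/t2.png",im)
cv2.imwrite("pics/t2c.png",cv2.resize(im[110:290,100:320],None,fx=3,fy=3))
for cc in blobs(im,(12,12,150),(40,140,255)):
    for z in (.016,.026):
        p=plane("top",cc,z)[:,:2].astype(np.float32);(x,y),(a,b),_=cv2.fitEllipse(p)
        if .3<x<.8 and b/a<1.3: print(z,cc.mean(0).round(),np.round([x,y,a,b],4))
go([.4476,.0188,.06])
E
```

```text
time_s: 7.32
tool_pos: [0.5152, 0.1769, 0.1313]
tool_rot: [-180.0, 0.0, 68.4]
force: [-0.5, -0.5, -0.1]
grip_width: 0.0868
0.016 [176. 221.] [0.4233 0.3034 0.035  0.0371]
0.026 [176. 221.] [0.4228 0.3015 0.0347 0.0368]
0.016 [269. 215.] [0.4471 0.0186 0.0468 0.0487]
0.026 [269. 215.] [0.4464 0.019  0.0465 0.0483]
0.016 [179. 179.] [0.5538 0.2998 0.022  0.0273]
0.026 [179. 179.] [0.5522 0.2979 0.0218 0.0271]
0.016 [215. 167.] [0.5945 0.1884 0.0235 0.025 ]
0.026 [215. 167.] [0.5926 0.1874 0.0233 0.0248]
0.016 [242. 142.] [0.675  0.1067 0.0853 0.087 ]
0.026 [242. 142.] [0.6724 0.1063 0.0846 0.0863]
t 7.42 pos [0.5145 0.1766 0.1301] rot [-1.7988e+02  1.2000e-01  6.8360e+01] F [0.2 0.7 0.5] w 0.0871
dp [-0.1712 -0.0038  0.0705] n 4 per [-0.0428 -0.001   0.0176]
```

View pics/t2c.png

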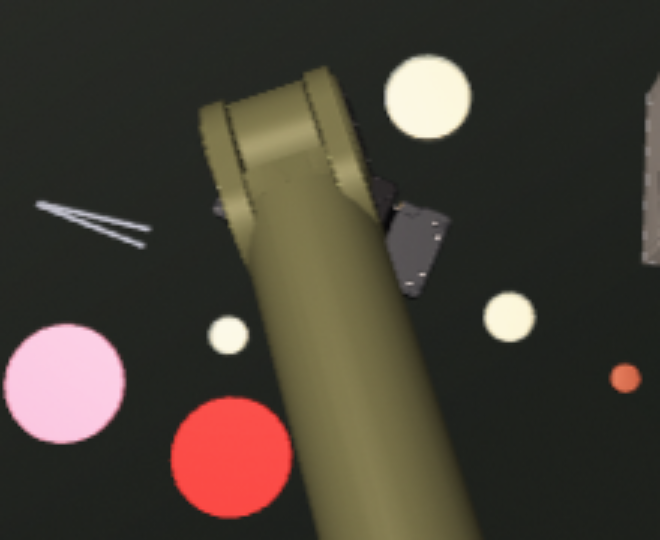

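View pics/w2.png

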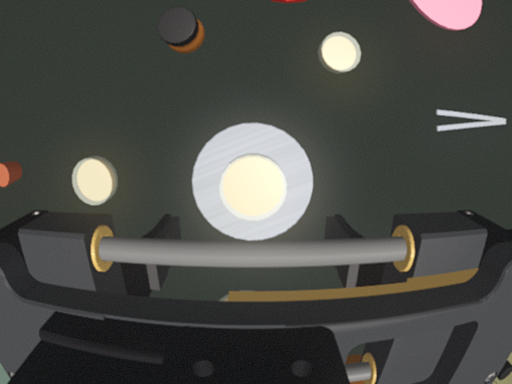

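The large dish sits centred on the grey plate at wrist (253,187). The small dish is at (340,52), the medium at (95,180) and the jar at (181,30). I'll measure all of them in this view.

```bash
python3 - <<'E'
from h import *
c=vision.get_calibration("wrist")
im=cv2.imread("pics/w2.png")
def fit(m,z):
    for k in cv2.findContours(m,cv2.RETR_EXTERNAL,cv2.CHAIN_APPROX_NONE)[0]:
        if not 300<cv2.contourArea(k)<30000: continue
        k=k[:,0].astype(float); u=k.mean(0)
        if u[1]>215: continue
        p=plane("wrist",k,z,c)[:,:2].astype(np.float32);(x,y),(a,b),_=cv2.fitEllipse(p); print(z,u.round(),np.round([x,y,a,b],4))
fit(cv2.inRange(im,np.array([120]*3),np.array([255]*3)),.016)
fit(cv2.inRange(im,np.array([120]*3),np.array([255]*3)),.010)
hsv=cv2.cvtColor(im,cv2.COLOR_BGR2HSV); m=cv2.inRange(hsv,np.array([12,25,120]),np.array([45,255,255]))
fit(m,.026);fit(m,.016)
E
```

```text
0.016 [ 92. 181.] [0.447  0.0187 0.0508 0.0522]
0.016 [252. 181.] [0.5135 0.1769 0.1175 0.1176]
0.016 [467. 120.] [0.5299 0.4176 0.0186 0.1382]
0.016 [341.  51.] [0.4238 0.3031 0.0391 0.0393]
0.016 [450.  10.] [0.412  0.4584 0.0371 0.1123]
0.01 [ 92. 181.] [0.4469 0.0147 0.0519 0.0533]
0.01 [252. 181.] [0.5148 0.1763 0.12   0.1201]
0.01 [467. 120.] [0.5316 0.4223 0.019  0.1412]
0.01 [341.  51.] [0.4232 0.3052 0.0399 0.0401]
0.01 [450.  10.] [0.4112 0.4639 0.0379 0.1147]
0.026 [ 96. 180.] [0.4476 0.0305 0.0462 0.0484]
0.026 [252. 186.] [0.5133 0.1772 0.0553 0.0566]
0.026 [337.  52.] [0.4253 0.2966 0.0327 0.034 ]
0.016 [ 96. 180.] [0.4475 0.0241 0.0479 0.0502]
0.016 [252. 186.] [0.5157 0.1763 0.0574 0.0587]
0.016 [337.  52.] [0.4244 0.3002 0.0339 0.0352]
```

```bash
python3 -m inch '{"dp":[[-0.0428,-0.0008,0.0176],[-0.0428,-0.0008,0.0176],[-0.0428,-0.0008,0.0176],[-0.0428,-0.0008,0.0176],[0,0,0.02],[0,0,0],[0,0,0],[0,0,0]],"turn":[0,0,0,0,0,0,0,0]}'; python3 - <<'E'
from h import *
go([.4473,.0188,.003])
E
```

```text
time_s: 8.43
tool_pos: [0.4501, 0.0197, 0.0419]
tool_rot: [179.9, -0.0, 68.4]
force: [-1.1, -0.5, 0.1]
grip_width: 0.0873
t 8.43 pos [0.4501 0.0197 0.0419] rot [ 1.7995e+02 -3.0000e-02  6.8420e+01] F [-1.1 -0.5  0.1] w 0.0873
dp [-0.0019 -0.0024  0.0389] n 1 per [-0.0019 -0.0024  0.0389]
```

```bash
python3 -m inch '{"dp":[[-0.0012,-0.0018,0.02],[0,0,0.012],[0,0,0.003],[0,0,0],[0,0,0]],"turn":[0,0,0,0,0]}'; python3 - <<'E'
from h import *
go([.4473,.0188,.003])
E
```

```text
time_s: 9.05
tool_pos: [0.4479, 0.0187, 0.0069]
tool_rot: [180.0, -0.0, 68.4]
force: [-0.7, 0.5, 0.6]
grip_width: 0.087
t 9.05 pos [0.4479 0.0187 0.0069] rot [ 1.7995e+02 -3.0000e-02  6.8350e+01] F [-0.7  0.5  0.6] w 0.087
dp [-0.0001 -0.0006  0.0039] n 1 per [-0.0001 -0.0006  0.0039]
```

```bash
python3 -m inch '{"dp":[[0,-0.0005,0.0035],[0,0,0],[0,0,0]],"turn":[0,0,0]}';python3 -m inch '{"dp":[[0,0,0],[0,0,0],[0,0,0],[0,0,0],[0,0,0]],"turn":[0,0,0,0,0]}' 1 15; python3 - <<'E'
from h import *
go([.5155,.1770,.060])
E
```

```text
time_s: 9.43
tool_pos: [0.4469, 0.0188, 0.0029]
tool_rot: [180.0, -0.0, 68.4]
force: [-0.4, 0.0, -0.4]
grip_width: 0.0869
time_s: 10.05
tool_pos: [0.4469, 0.0188, 0.0029]
tool_rot: [180.0, -0.0, 68.4]
force: [-0.1, -0.2, 0.4]
grip_width: 0.0513
t 10.05 pos [0.4469 0.0188 0.0029] rot [ 1.800e+02 -1.000e-02  6.836e+01] F [-0.1 -0.2  0.4] w 0.0513
dp [ 0.1723  0.0054 -0.0571] n 4 per [ 0.0431  0.0014 -0.0143]
```

```bash
python3 -m inch '{"dp":[[0,0,-0.03],[0.0431,0.0014,-0.035],[0.0431,0.0014,0],[0.0431,0.0013,0],[0.0430,0.0013,0],[0,0,0],[0,0,0],[0,0,0]],"turn":[0,0,0,0,0,0,0,0]}'; python3 - <<'E'
from h import *
go([.5155,.1770,.0289])
E
```

```text
time_s: 11.05
tool_pos: [0.5152, 0.1753, 0.0677]
tool_rot: [-180.0, 0.0, 68.2]
force: [0.3, -0.2, 0.4]
grip_width: 0.0513
t 11.05 pos [0.5152 0.1753 0.0677] rot [-1.7998e+02  4.0000e-02  6.8240e+01] F [ 0.3 -0.2  0.4] w 0.0513
dp [ 0.0017 -0.0003  0.0388] n 1 per [ 0.0017 -0.0003  0.0388]
```

```bash
python3 -m inch '{"dp":[[0.001,0,0.018],[0,0,0.015],[0,0,0],[0,0,0],[0,0,0]],"turn":[0,0,0,0,0]}'; python3 - <<'E'
from h import *
go([.5155,.1770,.0289])
E
```

```text
time_s: 11.68
tool_pos: [0.5163, 0.1781, 0.0353]
tool_rot: [180.0, -0.0, 68.4]
force: [0.5, -0.4, -1.1]
grip_width: 0.0513
t 11.68 pos [0.5163 0.1781 0.0353] rot [ 1.7996e+02 -4.0000e-02  6.8360e+01] F [ 0.5 -0.4 -1.1] w 0.0513
dp [-0.0013 -0.0003  0.0064] n 1 per [-0.0013 -0.0003  0.0064]
```

```bash
python3 -m inch '{"dp":[[-0.0012,-0.0003,0.002],[0,0,0.002],[0,0,0.001],[0,0,0],[0,0,0]],"turn":[0,0,0,0,0]}';python3 -m inch '{"dp":[[0,0,0.0007],[0,0,0],[0,0,0]],"turn":[0,0,0]}'
```

```text
time_s: 12.3
tool_pos: [0.5152, 0.1769, 0.0299]
tool_rot: [180.0, -0.0, 68.4]
force: [-0.1, 0.3, 0.4]
grip_width: 0.0515
time_s: 12.68
tool_pos: [0.5151, 0.1769, 0.0292]
tool_rot: [180.0, -0.0, 68.4]
force: [0.5, 0.4, 0.1]
grip_width: 0.0513
```

```bash
python3 -m inch '{"dp":[[0.0002,0.0001,0.0006],[0,0,0],[0,0,0]],"turn":[0,0,0]}';python3 -m inch '{"dp":[[0,0,0.0006],[0,0,0],[0,0,0]],"turn":[0,0,0]}'
```

```text
time_s: 13.05
tool_pos: [0.5153, 0.177, 0.0289]
tool_rot: [-180.0, -0.0, 68.3]
force: [-1.3, -0.8, 3.8]
grip_width: 0.0518
time_s: 13.42
tool_pos: [0.5153, 0.177, 0.0288]
tool_rot: [-180.0, -0.0, 68.4]
force: [-2.7, -0.8, 7.8]
grip_width: 0.0515
```

Contact again at 8 N. I'll back off slightly, release and lift.

```bash
python3 -m inch '{"dp":[[0,0,-0.0010],[0,0,0],[0,0,0],[0,0,0]],"turn":[0,0,0,0]}';python3 -m inch '{"dp":[[0,0,0],[0,0,0],[0,0,0],[0,0,-0.02],[0,0,-0.04],[0,0,-0.04],[0,0,0],[0,0,0]],"turn":[0,0,0,0,0,0,0,0]}' -1;  python3 - <<'E'
from h import *
c=vision.get_calibration("wrist")
im=vision.read_camera("wrist"); cv2.imwrite("pics/w3.png",im)
go([.4239,.3031,.06])
E
```

```text
time_s: 13.92
tool_pos: [0.5155, 0.1772, 0.0289]
tool_rot: [180.0, -0.0, 68.4]
force: [0.4, -0.1, 0.8]
grip_width: 0.0515
time_s: 14.92
tool_pos: [0.5149, 0.1769, 0.1285]
tool_rot: [-180.0, 0.0, 68.4]
force: [-0.3, -0.2, -1.5]
grip_width: 0.0873
t 14.97 pos [0.5144 0.1768 0.1278] rot [-1.7992e+02  7.0000e-02  6.8360e+01] F [-0.4 -0.3 -0.7] w 0.0871
dp [ 0.0841 -0.1306  0.0679] n 3 per [ 0.028  -0.0435  0.0226]
```

View pics/w3.png

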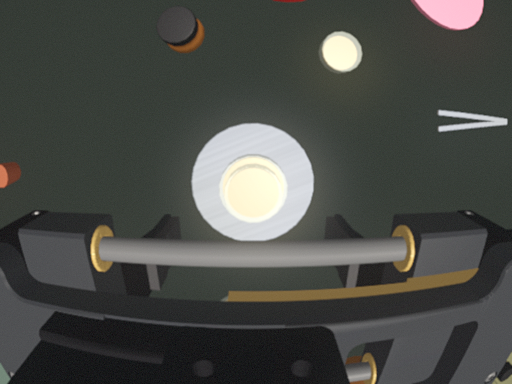

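The medium dish sits on the large one at wrist (253,190) and looks centred, allowing for parallax. Now the small dish.

```bash
python3 -m inch '{"dp":[[0.028,-0.0435,0],[0.028,-0.0435,0],[0.028,-0.0435,0.03],[0,0,0.04],[0,0,0.02],[0,0,0],[0,0,0],[0,0,0]],"turn":[0,0,0,0,0,0,0,0]}'; python3 - <<'E'
from h import *
go([.4239,.3031,.003])
E
```

```text
time_s: 15.98
tool_pos: [0.4258, 0.3037, 0.04]
tool_rot: [179.9, -0.1, 68.3]
force: [-0.0, 0.9, -0.3]
grip_width: 0.0873
t 15.97 pos [0.4258 0.3037 0.04  ] rot [ 1.7995e+02 -1.0000e-01  6.8330e+01] F [-0.   0.9 -0.3] w 0.0873
dp [-0.0013 -0.0015  0.037 ] n 1 per [-0.0013 -0.0015  0.037 ]
```

```bash
python3 -m inch '{"dp":[[-0.001,-0.001,0.02],[0,0,0.010],[0,0,0.002],[0,0,0],[0,0,0]],"turn":[0,0,0,0,0]}'; python3 - <<'E'
from h import *
go([.4239,.3031,.003])
E
```

```text
time_s: 16.6
tool_pos: [0.4241, 0.3031, 0.0076]
tool_rot: [180.0, -0.1, 68.4]
force: [-0.7, 0.2, -0.6]
grip_width: 0.0871
t 16.6 pos [0.4241 0.3031 0.0076] rot [ 1.7997e+02 -6.0000e-02  6.8350e+01] F [-0.7  0.2 -0.6] w 0.0871
dp [-0.     -0.0002  0.0046] n 1 per [-0.     -0.0002  0.0046]
```

```bash
python3 -m inch '{"dp":[[0,0,0.0043],[0,0,0],[0,0,0]],"turn":[0,0,0]}';python3 -m inch '{"dp":[[0,0,0],[0,0,0],[0,0,0],[0,0,0],[0,0,0],[0,0,0]],"turn":[0,0,0,0,0,0]}' 1 15; python3 - <<'E'
from h import *
go([.5155,.1770,.08])
E
```

```text
time_s: 16.98
tool_pos: [0.4237, 0.3027, 0.0026]
tool_rot: [180.0, 0.0, 68.4]
force: [1.0, -0.0, -0.1]
grip_width: 0.0871
time_s: 17.73
tool_pos: [0.4237, 0.3028, 0.0027]
tool_rot: [180.0, -0.0, 68.4]
force: [0.0, -0.9, -0.8]
grip_width: 0.0394
t 17.73 pos [0.4237 0.3028 0.0027] rot [ 1.800e+02 -1.000e-02  6.836e+01] F [ 0.  -0.9 -0.8] w 0.0394
dp [-0.083   0.1317 -0.0773] n 3 per [-0.0277  0.0439 -0.0258]
```

Gripped at 39.4 mm. Contact should come at TCP z ≈ .0027 + .042 = .0447.

```bash
python3 -m inch '{"dp":[[0,0,-0.035],[0,0,-0.05],[-0.0277,0.0439,0],[-0.0277,0.0439,0],[-0.0277,0.0439,0],[0,0,0],[0,0,0],[0,0,0]],"turn":[0,0,0,0,0,0,0,0]}'; python3 - <<'E'
from h import *
go([.5155,.1770,.0447])
E
```

```text
time_s: 18.73
tool_pos: [0.5145, 0.1784, 0.0875]
tool_rot: [-180.0, -0.0, 68.5]
force: [0.3, -0.9, 0.3]
grip_width: 0.0394
t 18.73 pos [0.5145 0.1784 0.0875] rot [-1.7996e+02 -2.0000e-02  6.8500e+01] F [ 0.3 -0.9  0.3] w 0.0394
dp [-0.001   0.0014  0.0428] n 1 per [-0.001   0.0014  0.0428]
```

```bash
python3 -m inch '{"dp":[[-0.0003,0.0005,0.02],[0,0,0.017],[0,0,0],[0,0,0],[0,0,0]],"turn":[0,0,0,0,0]}'; python3 - <<'E'
from h import *
go([.5155,.1770,.0447])
E
```

```text
time_s: 19.35
tool_pos: [0.5164, 0.1767, 0.0514]
tool_rot: [179.9, -0.1, 68.4]
force: [0.9, 1.3, -1.0]
grip_width: 0.0396
t 19.35 pos [0.5164 0.1767 0.0514] rot [ 1.7994e+02 -6.0000e-02  6.8360e+01] F [ 0.9  1.3 -1. ] w 0.0396
dp [-0.0001 -0.0009  0.0067] n 1 per [-0.0001 -0.0009  0.0067]
```

```bash
python3 -m inch '{"dp":[[0,-0.0006,0.002],[0,0,0.002],[0,0,0.0012],[0,0,0],[0,0,0]],"turn":[0,0,0,0,0]}';python3 -m inch '{"dp":[[0,0,0.0006],[0,0,0],[0,0,0]],"turn":[0,0,0]}'
```

```text
time_s: 19.98
tool_pos: [0.5153, 0.1766, 0.0455]
tool_rot: [180.0, -0.0, 68.4]
force: [-0.3, -0.6, -0.0]
grip_width: 0.0393
time_s: 20.35
tool_pos: [0.5153, 0.1766, 0.0449]
tool_rot: [180.0, -0.0, 68.4]
force: [-0.4, -0.4, -0.4]
grip_width: 0.0396
```

```bash
python3 -m inch '{"dp":[[0.0004,0,0.0006],[0,0,0],[0,0,0]],"turn":[0,0,0]}';python3 -m inch '{"dp":[[0,0,0.0004],[0,0,0],[0,0,0]],"turn":[0,0,0]}'
```

```text
time_s: 20.72
tool_pos: [0.5154, 0.1768, 0.0447]
tool_rot: [180.0, 0.0, 68.3]
force: [-2.2, -1.4, 5.9]
grip_width: 0.0395
time_s: 21.1
tool_pos: [0.5154, 0.1768, 0.0446]
tool_rot: [-180.0, 0.0, 68.3]
force: [-3.2, -1.4, 8.4]
grip_width: 0.0396
```

```bash
python3 -m inch '{"dp":[[0,0,-0.0010],[0,0,0],[0,0,0],[0,0,0]],"turn":[0,0,0,0]}';python3 -m inch '{"dp":[[0,0,0],[0,0,0],[0,0,0],[0,0,-0.02],[0,0,-0.05],[0,0,-0.05],[0,0,-0.04],[0,0,0]],"turn":[0,0,0,0,0,0,0,0]}' -1;  python3 - <<'E'
from h import *
c=vision.get_calibration("wrist")
im=vision.read_camera("wrist"); cv2.imwrite("pics/w4.png",im)
im=vision.read_camera("scene"); cv2.imwrite("pics/s4.png",cv2.resize(im[100:320,180:400],None,fx=2.7,fy=2.7))
go([.4534,-.218,.20])
E
```

```text
time_s: 21.6
tool_pos: [0.5153, 0.1771, 0.0447]
tool_rot: [-180.0, -0.0, 68.4]
force: [-0.1, -0.3, -0.7]
grip_width: 0.0396
time_s: 22.6
tool_pos: [0.5176, 0.1778, 0.2089]
tool_rot: [179.7, -0.3, 68.3]
force: [-0.2, -0.8, 0.3]
grip_width: 0.0868
t 22.7 pos [0.5153 0.1769 0.2048] rot [ 1.7999e+02 -2.0000e-02  6.8350e+01] F [ 0.7 -0.9 -0.7] w 0.087
dp [-0.3899  0.0882  0.0047] n 8 per [-0.0487  0.011   0.0006]
```

View pics/w4.png

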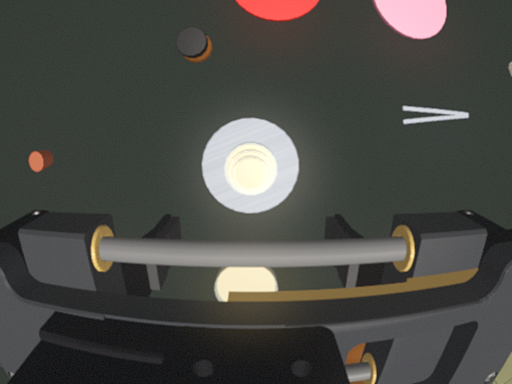

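View pics/s4.png

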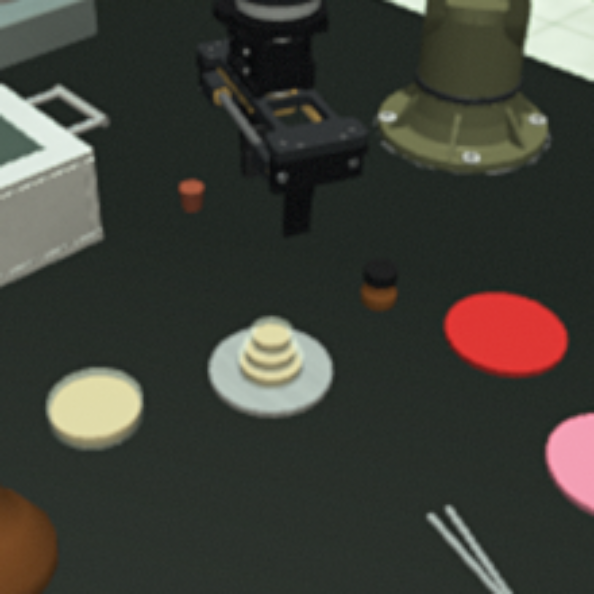

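The stack is neat and centred in both views: wrist concentric at (251,166), scene tiers at (270,355) on the plate. Next I'll go above the lid with tool x along +y, so the wrist camera can look sideways at the pointer and the lid together.

```bash
python3 - <<'E'
from h import *
go([.60,-.16,.26])
E
```

```text
t 22.7 pos [0.5153 0.1769 0.2048] rot [ 1.7999e+02 -2.0000e-02  6.8350e+01] F [ 0.7 -0.9 -0.7] w 0.087
dp [-0.2819  0.2031 -0.0553] n 6 per [-0.047   0.0338 -0.0092]
```

```bash
python3 -m inch '{"dp":[[-0.047,0.0338,-0.0092],[-0.047,0.0338,-0.0092],[-0.047,0.0338,-0.0092],[-0.047,0.0338,-0.0092],[-0.047,0.0338,-0.0092],[-0.047,0.0338,-0.0092],[0,0,0],[0,0,0]],"turn":[0,0,0,0,0,0,-10.7,-10.7]}';  python3 -m inch '{"dp":[[0,0,0],[0,0,0],[0,0,0],[0,0,0]],"turn":[0,0,0,0]}'; python3 - <<'E'
from h import *
import json
c=vision.get_calibration("wrist")
im=vision.read_camera("wrist"); cv2.imwrite("pics/w5.png",im)
c2=vision.get_calibration("wrist"); print(np.abs(c["pose"]-c2["pose"]).max()); json.dump({k:np.array(c[k]).tolist() for k in("K","pose")},open("w5.json","w"))
print(c["pose"].round(3)); go([.4534,-.218,.2])
E
```

```text
time_s: 23.7
tool_pos: [0.5989, -0.1609, 0.2576]
tool_rot: [-179.8, -0.0, 90.0]
force: [-0.5, 0.8, -0.4]
grip_width: 0.087
time_s: 24.2
tool_pos: [0.5998, -0.1597, 0.26]
tool_rot: [180.0, -0.0, 89.7]
force: [-0.2, 0.4, 0.3]
grip_width: 0.0868
0.0001649752064156653
[[ 0.006  0.967  0.255  0.53 ]
 [ 1.    -0.006 -0.001 -0.159]
 [ 0.     0.255 -0.967  0.423]
 [ 0.     0.     0.     1.   ]]
t 24.25 pos [ 0.5999 -0.1598  0.2601] rot [179.99  -0.    89.73] F [ 0.5 -0.8  0.2] w 0.0871
dp [-0.0589 -0.1462  0.0601] n 3 per [-0.0196 -0.0487  0.02  ]
```

View pics/w5.png

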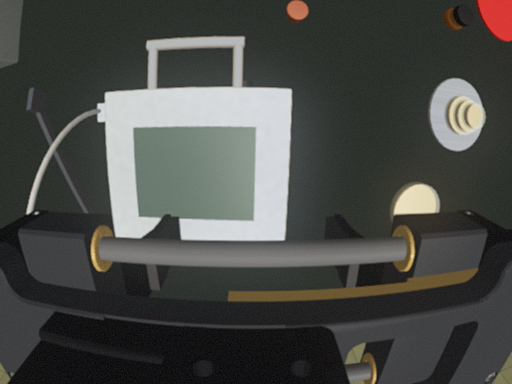

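The wrist view shows the pointer tip at (36,100), its strip running to (86,212), the lid's front corners at (105,92) and (291,89), and the bar at (196,43). I'll enlarge these for exact points.

```bash
python3 - <<'E'
import cv2
im=cv2.imread("pics/w5.png")
cv2.imwrite("pics/w5p.png",cv2.convertScaleAbs(cv2.resize(im[80:220,10:110],None,fx=4.2,fy=4.2,interpolation=cv2.INTER_CUBIC),alpha=1.6))
cv2.imwrite("pics/w5b.png",cv2.resize(im[30:110,95:300],None,fx=3.8,fy=3.8,interpolation=cv2.INTER_CUBIC))
E
```

```text
(no output)
```

View pics/w5p.png

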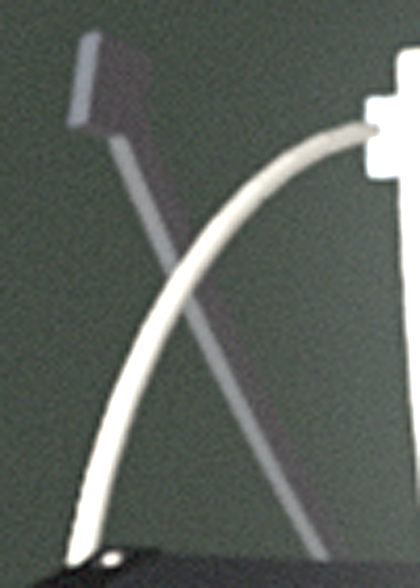

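View pics/w5b.png

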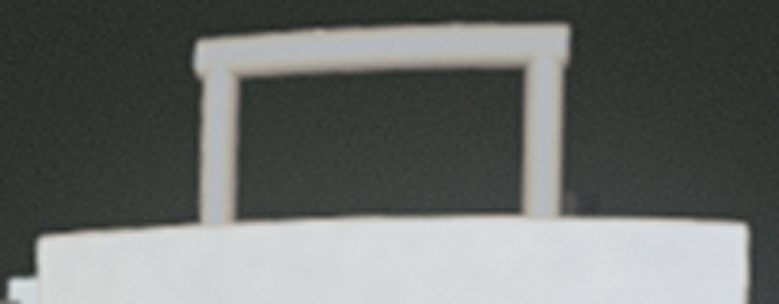

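```bash
python3 - <<'E'
from h import *
import json
c=json.load(open("w5.json")); c={k:np.array(v) for k,v in c.items()}
b=lambda u,v:((u+.5)/3.8+95-.5,(v+.5)/3.8+30-.5); p=lambda u,v:((u+.5)/4.2+10-.5,(v+.5)/4.2+80-.5)
L=plane("wrist",[b(38,235),b(748,222)],.122,c); print("lid front corners",L.round(4),np.linalg.norm(L[0]-L[1]))
B=plane("wrist",[b(237,57),b(525,46)],.122,c); print("bar inner ends",B.round(4),np.linalg.norm(B[0]-B[1]),B.mean(0))
W=plane("wrist",[(134,127),(255.5,126.5),(254,220),(138,218)],.122,c);print(W.round(4))
ey=(L[1]-L[0])/np.linalg.norm(L[1]-L[0]);ey[2]=0; ex=np.array([ey[1],-ey[0],0]); print("yaw",np.degrees(np.arctan2(ex[1],ex[0])))
ey2=(B[1]-B[0]);print("yaw bar",np.degrees(np.arctan2(-ey2[0],ey2[1])))
psi=np.deg2rad(-1.3);ex=np.array([np.cos(psi),np.sin(psi),0]); ey=np.array([-np.sin(psi),np.cos(psi),0])
M=L.mean(0); H=M+.18*ex; H[2]=.116; H2=B.mean(0)+.228*ex; print("hinge",H,H2)
H=(H+H2)/2;H[2]=.116
for off in(-.116,-.113,-.110):
  pts=[p(335,550),p(272,425),p(210,300),p(122,88)]
  o,d=ray("wrist",pts,c); X=o+d*(((H+off*ey-o)@ey)/(d@ey))[:,None]-H
  f=-(X@ex); print(off,"f",f.round(4),"z",X[:,2].round(4),"ang",np.degrees(np.arctan2(X[:,2],f)).round(2),"r",np.hypot(f,X[:,2]).round(4),"slope",np.degrees(np.arctan2(X[-1,2]-X[0,2],f[-1]-f[0])).round(2))
E
```

```text
lid front corners [[ 0.5001 -0.3189  0.122 ]
 [ 0.506  -0.1195  0.122 ]] 0.1994513104748239
bar inner ends [[ 0.4554 -0.257   0.122 ]
 [ 0.4578 -0.178   0.122 ]] 0.0790202979598716 [ 0.45663136 -0.2175234   0.122     ]
[[ 0.5416 -0.2846  0.122 ]
 [ 0.5454 -0.1558  0.122 ]
 [ 0.6451 -0.1578  0.122 ]
 [ 0.6438 -0.2897  0.122 ]]
yaw -1.7103925684966752
yaw bar -1.7384836651209832
hinge [ 0.68298863 -0.22330546  0.116     ] [ 0.68457268 -0.22269611  0.122     ]
-0.116 f [0.0542 0.0929 0.1259 0.1726] z [0.0315 0.0534 0.0737 0.1012] ang [30.19 29.89 30.35 30.38] r [0.0627 0.1071 0.1459 0.2   ] slope 30.46
-0.113 f [0.0559 0.0939 0.1264 0.1723] z [0.0362 0.0577 0.0777 0.1047] ang [32.93 31.56 31.58 31.28] r [0.0666 0.1102 0.1483 0.2016] slope 30.46
-0.11 f [0.0576 0.095  0.1269 0.172 ] z [0.0409 0.062  0.0817 0.1082] ang [35.37 33.14 32.77 32.17] r [0.0706 0.1134 0.1509 0.2031] slope 30.46
```

The pointer angle is consistent, with four strip and diamond points giving 29.9–30.5° and the diamond at r = 0.200 m. I'll take about 30.6°. The bar is at about (.455, -.218), the incubator yaw is -1.7° and the lid width came out at 199 mm against 200 mm stated. Now I'll move over the bar, turn the jaws across it and part-open the fingers.

```bash
python3 -m inch '{"dp":[[-0.0193,-0.0483,0.01],[-0.0193,-0.0483,0.01],[-0.0193,-0.0483,0.01],[0,0,0],[0,0,0],[0,0,0],[0,0,0],[0,0,0]],"turn":[0,0,0,10.7,10.7,10.7,10.7,10.7]}' 0.08 30; python3 -m inch '{"dp":[[0,0,0],[0,0,0],[0,0,0],[0,0,0],[0,0,0],[0,0,0],[0,0,0]],"turn":[10.7,10.7,10.7,5.8,0,0,0]}'; python3 - <<'E'
from h import *
im=vision.read_camera("wrist"); cv2.imwrite("pics/w6.png",im)
im=vision.read_camera("scene"); cv2.imwrite("pics/s6.png",cv2.resize(im[60:260,90:310],None,fx=2.7,fy=2.7))
go([.455,-.218,.095])
E
```

```text
time_s: 25.25
tool_pos: [0.4547, -0.2172, 0.2303]
tool_rot: [180.0, -0.0, 35.9]
force: [-0.9, 0.4, 0.3]
grip_width: 0.04
time_s: 26.12
tool_pos: [0.4547, -0.2172, 0.2301]
tool_rot: [-180.0, -0.0, -1.6]
force: [-0.0, 0.4, 0.1]
grip_width: 0.0398
t 26.23 pos [ 0.4547 -0.2172  0.23  ] rot [-180.     -0.     -1.62] F [-0.4  0.7  0.3] w 0.0404
dp [0.0003 0.0008 0.135 ] n 3 per [0.0001 0.0003 0.045 ]
```

View pics/w6.png

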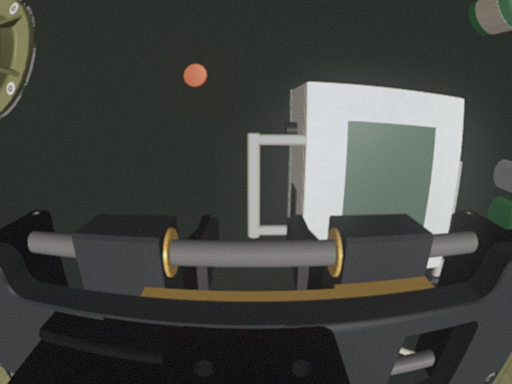

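View pics/s6.png

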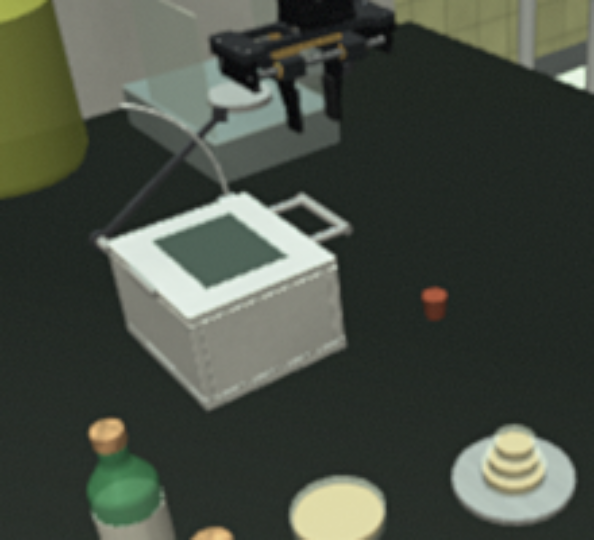

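The bar is in line with the finger gap (wrist column ≈254) and the stack is undisturbed. Descending in two stages.

```bash
python3 -m inch '{"dp":[[0.0002,0.0008,0.03],[0,0,0.035],[0,0,0.02],[0,0,0],[0,0,0],[0,0,0]],"turn":[0,0,0,0,0,0]}';  python3 -m inch '{"dp":[[0,0,0.025],[0,0,0.02],[0,0,0.003],[0,0,0],[0,0,0]],"turn":[0,0,0,0,0]}'; python3 - <<'E'
from h import *
im=vision.read_camera("wrist"); cv2.imwrite("pics/w7.png",im)
go([.455,-.218,.097])
E
```

```text
time_s: 26.98
tool_pos: [0.4557, -0.2183, 0.1463]
tool_rot: [180.0, -0.1, -1.6]
force: [0.3, 0.1, 0.6]
grip_width: 0.04
time_s: 27.6
tool_pos: [0.4557, -0.2183, 0.0982]
tool_rot: [180.0, -0.1, -1.6]
force: [-0.1, 0.2, 0.1]
grip_width: 0.0398
t 27.65 pos [ 0.4556 -0.2183  0.0981] rot [ 1.7998e+02 -1.1000e-01 -1.6500e+00] F [-0.1  0.8  0.6] w 0.0401
dp [-0.0006 -0.0003  0.0011] n 1 per [-0.0006 -0.0003  0.0011]
```

View pics/w7.png

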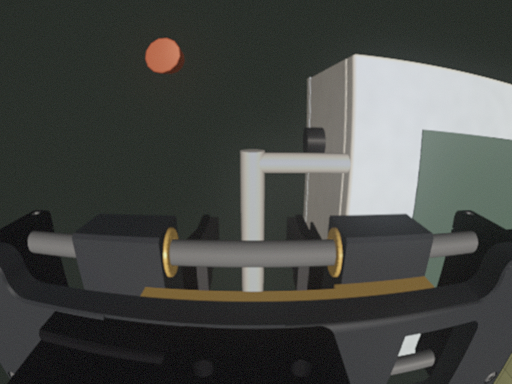

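The bar runs between the fingers (column 253, fingers at about 205 and 300). Closing at 25 N.

```bash
python3 -m inch '{"dp":[[0,0,0.001],[0,0,0],[0,0,0],[0,0,0],[0,0,0]],"turn":[0,0,0,0,0]}' 1 25; python3 -m inch '{"dp":[[0,0,0],[0,0,0]],"turn":[0,0]}'; python3 - <<'E'
from h import *
go([.455,-.218,.097])
print(sensors.get_obs()["force"])
for th in (0,8,16,24,28,29,30,30.6,31,32):
    a=np.deg2rad(th); print(th,(.228*(1-np.cos(a))).round(4),(.228*np.sin(a)).round(4))
E
```

```text
time_s: 28.28
tool_pos: [0.4557, -0.2181, 0.0962]
tool_rot: [180.0, -0.1, -1.6]
force: [2.6, -0.4, -1.8]
grip_width: 0.0108
time_s: 28.52
tool_pos: [0.4557, -0.218, 0.0963]
tool_rot: [180.0, -0.1, -1.6]
force: [4.1, -0.5, -2.1]
grip_width: 0.011
t 28.52 pos [ 0.4557 -0.218   0.0963] rot [ 1.7999e+02 -9.0000e-02 -1.6300e+00] F [ 4.1 -0.5 -2.1] w 0.011
dp [-0.0007 -0.     -0.0007] n 1 per [-0.0007 -0.     -0.0007]
[ 4.14214637 -0.46957788 -2.11509173]
0 0.0 0.0
8 0.0022 0.0317
16 0.0088 0.0628
24 0.0197 0.0927
28 0.0267 0.107
29 0.0286 0.1105
30 0.0305 0.114
30.6 0.0318 0.1161
31 0.0326 0.1174
32 0.0346 0.1208
```

```bash
python3 -m inch '{"dp":[[0.0002,0,-0.0080],[0.0004,0,-0.0079],[0.0016,0,-0.0158],[0.0028,0,-0.0157],[0.0038,0,-0.0154],[0.0049,0,-0.0152],[0,0,0],[0,0,0]],"turn":[0,0,0,0,0,0,0,0]}'; python3 - <<'E'
from h import *
go([.4557+.228*(1-np.cos(np.deg2rad(28))),-.218-.0008,.0963+.107])
E
```

```text
time_s: 29.52
tool_pos: [0.4701, -0.2184, 0.1741]
tool_rot: [180.0, -0.2, -1.6]
force: [7.6, -1.5, -5.1]
grip_width: 0.0105
t 29.52 pos [ 0.4701 -0.2184  0.1741] rot [179.96  -0.18  -1.62] F [ 7.6 -1.5 -5.1] w 0.0105
dp [ 0.0124  0.0001 -0.0292] n 1 per [ 0.0124  0.0001 -0.0292]
```

```bash
python3 -m inch '{"dp":[[0.0065,0,-0.0147],[0.0073,0,-0.0143],[0.0015,0,-0.0030],[0,0,0],[0,0,0],[0,0,0]],"turn":[0,0,0,0,0,0]}'; python3 - <<'E'
from h import *
o=sensors.get_obs(); dz=o["tool_pos"][2]-.0963; print("theta",np.degrees(np.arcsin(dz/.228)), np.degrees(np.arccos(1-(o["tool_pos"][0]-.4557)/.228)))
go([.4557+.228*(1-np.cos(np.deg2rad(30.6))),-.218-.0008,.0963+.1161])
import json
c=vision.get_calibration("wrist"); json.dump({k:np.array(c[k]).tolist() for k in("K","pose")},open("w8.json","w"))
for n in("wrist","scene","top"):
    im=vision.read_camera(n); cv2.imwrite(f"pics/{n}8.png",im)
    if n=="scene": cv2.imwrite("pics/s8.png",cv2.resize(im[60:220,90:250],None,fx=3.7,fy=3.7,interpolation=cv2.INTER_CUBIC))
    if n=="top": cv2.imwrite("pics/t8.png",cv2.resize(im[110:230,300:430],None,fx=5,fy=5,interpolation=cv2.INTER_CUBIC))
E
```

```text
time_s: 30.28
tool_pos: [0.4847, -0.2188, 0.2052]
tool_rot: [180.0, -0.1, -1.6]
force: [8.1, -2.1, -6.8]
grip_width: 0.0109
theta 28.5358249236767 29.220799803415524
t 30.27 pos [ 0.4847 -0.2188  0.2052] rot [ 1.7997e+02 -8.0000e-02 -1.6200e+00] F [ 8.1 -2.1 -6.8] w 0.0109
dp [ 0.0027 -0.0001 -0.0072] n 1 per [ 0.0027 -0.0001 -0.0072]
```

View pics/s8.png

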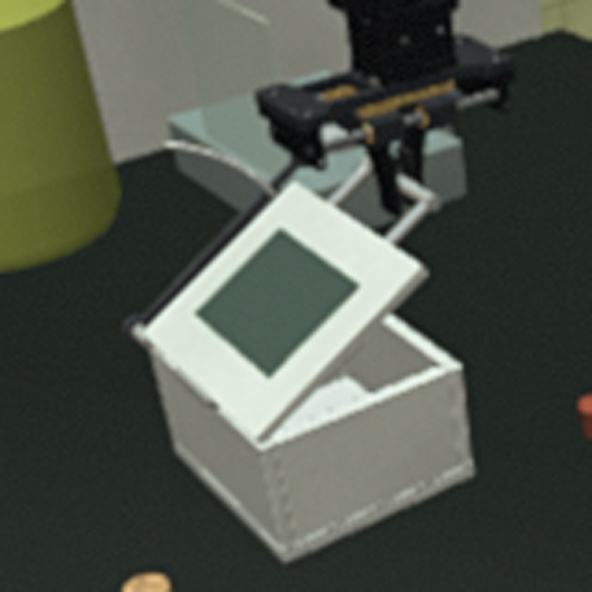

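View pics/t8.png

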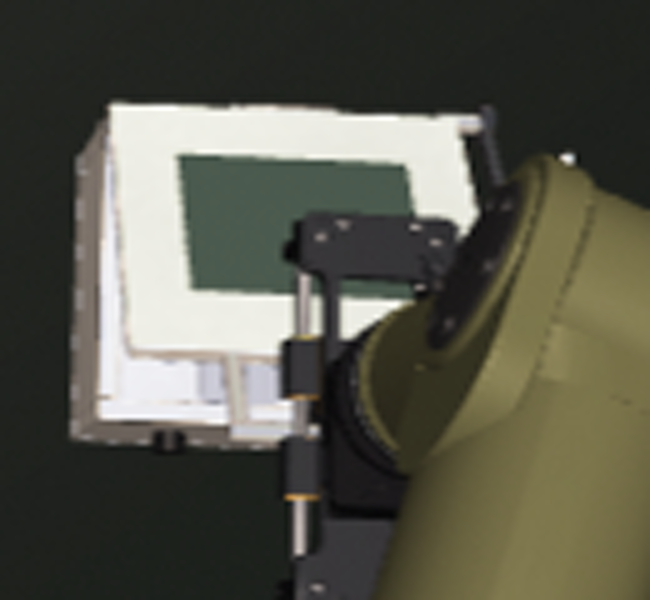

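View pics/wrist8.png

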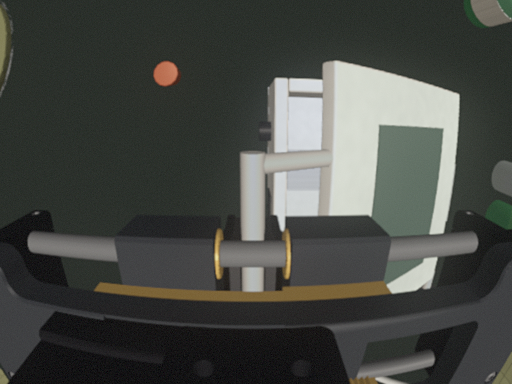

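The lid is held at roughly 28.5–29° by kinematics. In the scene crop the lid's left edge runs from (145,335) to (292,182), nearly parallel to the pointer, which runs from (135,322) to (290,170). To remove camera bias, I'll measure the lid edge and the pointer in the same scene view.

```bash
python3 - <<'E'
import cv2
for f,o in(("scene8","e8"),("scene0","e0")):
    im=cv2.imread(f"pics/{f}.png")[90:160,115:190]; im=cv2.convertScaleAbs(im,alpha=1.6,beta=10);cv2.imwrite(f"pics/{o}.png",cv2.resize(im,None,fx=8,fy=8,interpolation=cv2.INTER_CUBIC))
E
```

```text
(no output)
```

View pics/e8.png

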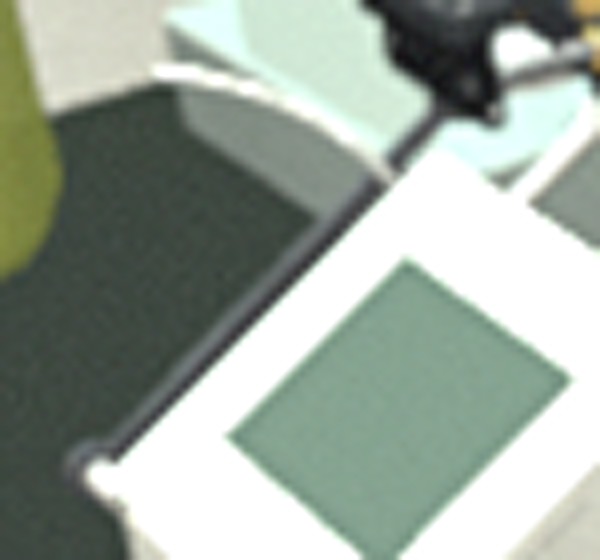

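View pics/e0.png

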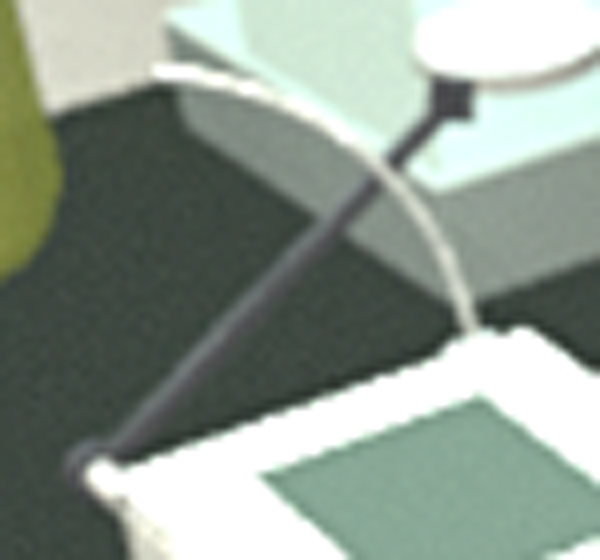

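```bash
python3 - <<'E'
import cv2,numpy as np
a=cv2.imread("pics/scene0.png").astype(float).sum(2)/3; b=cv2.imread("pics/scene8.png").astype(float).sum(2)/3
for r in (142,138,134,130,126,122):
    c=int(115+ (465-(r-90)*8)/1.0/8+ 118/8)
    print(r,c-9,"e0",a[r,c-9:c+10].round().astype(int)); print("        e8",b[r,c-9:c+10].round().astype(int))
E
```

```text
142 126 e0 [34 35 35 35 43 55 60 51 45 40 37 34 36 34 35 32 31 28 31]
        e8 [ 35  35  35  33  44  54  55  41  58 142 216 235 228 223 221 224 228 215
 172]
138 130 e0 [36 34 33 35 45 60 63 53 45 40 37 37 36 35 36 36 36 36 35]
        e8 [ 35  33  34  33  47  58  58  41  56 138 215 233 226 222 222 223 224 212
 170]
134 134 e0 [36 34 35 38 54 68 62 50 43 39 38 34 33 37 33 37 37 36 38]
        e8 [ 35  34  33  40  56  67  56  37  54 138 213 232 225 220 221 222 224 212
 170]
130 138 e0 [35 34 31 45 57 61 54 45 41 41 37 36 35 36 37 36 35 34 36]
        e8 [ 33  32  35  40  58  62  49  34  55 139 211 232 224 220 219 220 223 214
 171]
126 142 e0 [36 32 34 43 57 61 51 45 41 35 34 36 34 35 35 36 34 36 37]
        e8 [ 33  35  33  42  56  61  47  34  53 137 209 229 224 219 219 220 222 212
 171]
122 146 e0 [37 36 34 43 56 62 54 45 39 36 33 35 34 34 35 37 52 70 76]
        e8 [ 34  35  33  42  58  61  50  35  53 137 209 232 222 220 222 223 225 213
 169]
```

```bash
cat > ang.py <<'E'
from h import *
import sys
psi=np.deg2rad(-1.7);ex=np.array([np.cos(psi),np.sin(psi),0]); ey=np.array([-np.sin(psi),np.cos(psi),0]); H=np.array([.6835,-.2233,.116])
def inpl(uv,off):
    o,d=ray("scene",uv); X=o+d*(((H+off*ey-o)@ey)/(d@ey))[:,None]-H; return -(X@ex),X[:,2]
def slope(uv,off):
    f,z=inpl(uv,off); v=cv2.fitLine(np.c_[f,z].astype(np.float32),cv2.DIST_L2,0,.01,.01).ravel(); s=np.sign(v[0]); return np.degrees(np.arctan2(v[1]*s,v[0]*s)), f[[0,-1]].round(4),z[[0,-1]].round(4)
def ridge(img):
    a=img.astype(float).mean(2); P=[]
    for r in range(118,146):
        c=131.5+(142-r); w=np.arange(int(c)-5,int(c)+4); k=int(np.argmax(a[r,w])) ; i=w[k]
        y0,y1,y2=a[r,i-1],a[r,i],a[r,i+1]; P.append((i+.5*(y0-y2)/(y0-2*y1+y2),r))
    return np.array(P)
def lid(img):
    a=img.astype(float).mean(2); P=[]
    for r in range(118,146):
        for i in range(int(135+(142-r))-4,int(135+(142-r))+9):
            if a[r,i]<138<=a[r,i+1]: P.append((i+(138-a[r,i])/(a[r,i+1]-a[r,i]),r)); break
    return np.array(P)
if __name__=="__main__":
    s0=cv2.imread("pics/scene0.png"); s=cv2.imread(sys.argv[1])
    for nm,im in(("start",s0),("now",s)): print("pointer",nm,[slope(ridge(im),o) for o in(-.116,-.118)])
    print("lid",slope(lid(s),-.100), len(lid(s)))
E
python3 ang.py pics/scene8.png
```

```text
pointer start [(np.float32(31.131407), array([0.108 , 0.0086]), array([0.0688, 0.0099])), (np.float32(31.131407), array([0.1088, 0.0092]), array([0.0679, 0.0088]))]
pointer now [(np.float32(30.328815), array([ 1.153e-01, -1.000e-04]), array([0.0665, 0.0132])), (np.float32(30.328815), array([0.1161, 0.0005]), array([0.0655, 0.0121]))]
lid (np.float32(29.23229), array([0.115 , 0.0131]), array([0.0724, 0.0152])) 28
```

```bash
python3 - <<'E'
from ang import *
for f in("scene0","scene8"):
    im=cv2.imread(f"pics/{f}.png"); P=ridge(im); 
    print(f,(P[:,0]+P[:,1]).round(1))
    q=P
    for _ in range(3):
        k=np.polyfit(q[:,1],q[:,0],1); q=P[np.abs(P[:,0]-np.polyval(k,P[:,1]))<.5]
    print(len(q),slope(q,-.116),k)
E
```

```text
scene0 [272.7 272.6 272.7 272.3 272.9 272.9 272.8 272.8 272.8 272.9 272.9 272.8
 272.9 273.  273.4 273.1 273.2 273.2 273.4 273.7 273.7 273.7 273.5 273.9
 273.9 273.9 274.  273.8]
28 (np.float32(31.131407), array([0.108 , 0.0086]), array([0.0688, 0.0099])) [ -0.94573013 266.05758557]
scene8 [275.  272.6 272.6 272.6 272.7 272.6 272.8 272.8 272.7 272.9 272.8 272.8
 272.7 272.9 273.  273.1 273.  273.1 273.2 273.4 273.5 273.3 273.5 273.4
 275.2 275.3 275.2 270.9]
23 (np.float32(30.72844), array([0.104 , 0.0227]), array([0.0667, 0.0187])) [ -0.95774466 267.469239  ]
```

Within the same scene view the pointer reads 30.7–31.1° and the lid 29.2°, and the wrist estimate for the pointer was 30.4°. I'll raise the lid by about 1.6°.

```bash
python3 -m inch '{"dp":[[0.0018,0,-0.0028],[0.0018,0,-0.0028],[0,0,0],[0,0,0],[0,0,0],[0,0,0]],"turn":[0,0,0,0,0,0]}'; python3 - <<'E'
from h import *
o=sensors.get_obs(); dz=o["tool_pos"][2]-.0963; print("theta",np.degrees(np.arcsin(dz/.228)), np.degrees(np.arccos(1-(o["tool_pos"][0]-.4557)/.228)),o["tool_pos"],o["force"])
for n in("wrist","scene","top"):
    im=vision.read_camera(n); cv2.imwrite(f"pics/{n}9.png",im)
im=cv2.imread("pics/scene9.png");cv2.imwrite("pics/s9.png",cv2.resize(im[60:220,90:250],None,fx=3.7,fy=3.7,interpolation=cv2.INTER_CUBIC))
from ang import *
P=ridge(im)
for _ in range(3):
    k=np.polyfit(P[:,1],P[:,0],1); P=P[np.abs(P[:,0]-np.polyval(k,P[:,1]))<.5]
print("ptr",len(P),slope(P,-.116)); print("lid",slope(lid(im),-.1),len(lid(im)))
E
```

```text
time_s: 31.18
tool_pos: [0.4879, -0.2188, 0.2106]
tool_rot: [180.0, -0.0, -1.6]
force: [7.1, -1.5, -6.4]
grip_width: 0.0108
theta 30.08052790153777 30.810247479016294 [ 0.48787803 -0.2188431   0.2105774 ] [ 7.10754866 -1.54601008 -6.36718558]
ptr 4 (np.float32(19.267607), array([0.1223, 0.0326]), array([0.0539, 0.0221]))
lid (np.float32(30.908592), array([0.1113, 0.013 ]), array([0.0736, 0.0152])) 28
```

View pics/s9.png

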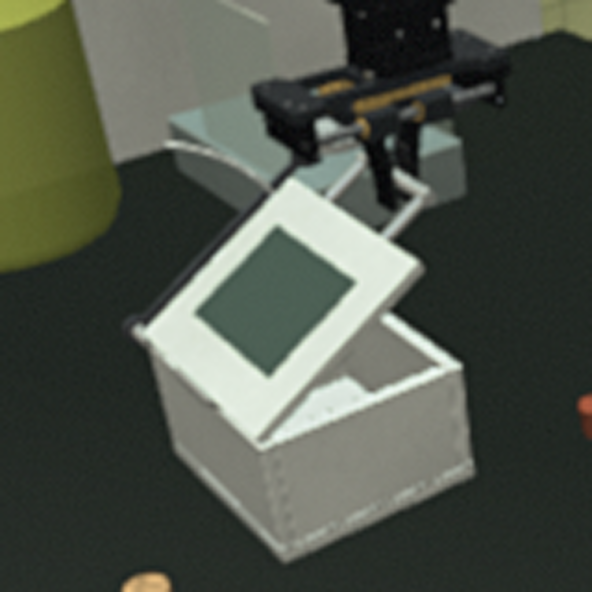

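```bash
python3 - <<'E'
from ang import *
for f in ("scene0","scene8","scene9"):
    a=cv2.imread(f"pics/{f}.png").astype(float).mean(2); P=[]
    for r in range(121,141):
        c=131.3+(142-r)*.95; w=np.arange(int(round(c))-2,int(round(c))+3); i=w[np.argmax(a[r,w])]
        if i in(w[0],w[-1]): continue
        y0,y1,y2=a[r,i-1],a[r,i],a[r,i+1]; P.append((i+.5*(y0-y2)/(y0-2*y1+y2),r))
    P=np.array(P)
    k=np.polyfit(P[:,1],P[:,0],1);P=P[np.abs(P[:,0]-np.polyval(k,P[:,1]))<.6]
    print(f,len(P),slope(P,-.116))
t=cv2.imread("pics/top9.png")[110:290,100:440];cv2.imwrite("pics/t9c.png",cv2.resize(t,None,fx=2.3,fy=2.3))
E
```

```text
scene0 20 (np.float32(31.19101), array([0.0953, 0.0266]), array([0.0627, 0.0208]))
scene8 20 (np.float32(30.854967), array([0.0962, 0.0266]), array([0.0624, 0.0208]))
scene9 19 (np.float32(30.946283), array([0.0951, 0.0258]), array([0.0628, 0.0211]))
```

View pics/t9c.png

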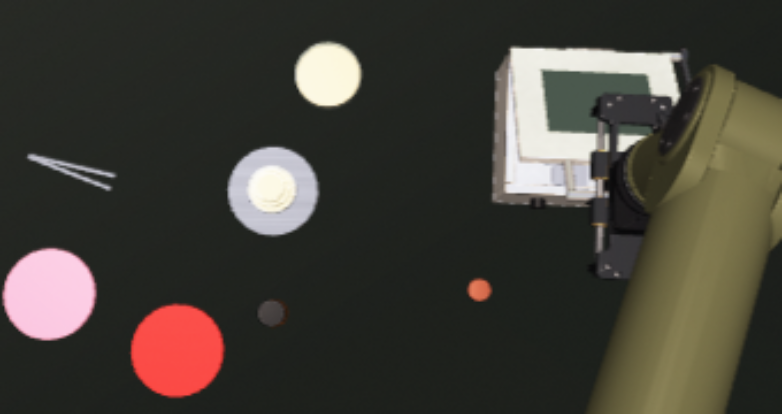

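In the same view the pointer reads 30.9° (unmoved) and the lid 30.9°. The stack is centred on the plate and the bystanders are where they were. Handing in while holding the lid.

```bash
python3 - <<'E'
from h import *
o=sensors.get_obs(); print(o["time_s"],o["tool_pos"],o["force"],o["grip_width"],np.abs(o["joint_velocities"]).max())
print(env.sign_off())
E
```

```text
31.325 [ 0.48785875 -0.21884828  0.21058883] [ 6.24043325 -1.71217343 -7.72019795] 0.010885726715991625 0.09672488357318539
the job is handed in; nothing more can be done
None
```

The three dishes are stacked on the grey carrier plate: large, then medium, then small. I lowered each until the force showed contact (5–8 N) before letting go. The lid is raised in line with the pointer and still held by its bar at 25 N. I handed in at 31.3 s of the 72 s allowed.

**Stack:** the wrist, scene and top views show it concentric on the plate, within about 1 mm where I measured it. The bystanders look undisturbed.

**Lid against pointer:** in the same scene view both read 30.9°, and the pointer reads the same as before the lift within about 0.3°. Other readings differ slightly:
- **Lid from the arm's pose:** 30.1° by height and 30.8° by forward position.
- **Pointer from the wrist camera:** 30.4°.
- **Pointer by crossing the top and scene views (first look):** 28.9°. I dropped this one because its hinge point came out about 6 mm too high.

I'd expect the lid to be within about 1° of the pointer.

The gripper still feels 6–7 N pulling it towards the hinge, which is steady and small.

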